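Set the serving tiles to warm by the stove

TASK

Set the serving tiles to warm: clear the pestle off the stand's apron into the white dish, slide every tile up out of the slotted rack and seat each in a pocket of its own on the sloping warming stand, foot on the lip, flat against the back, blue glazed face up. Only when all that is done, press the timer's red button fully down for a moment and let it spring back. Leave the grinder, funnel, jars and mug where they stand.

Things in the scene. Friction and masses are not known exactly. Their poses are not given: they have to be found in the camera images.
- tile0_center (a point): centre of a thin serving tile 64 wide (its y), 100 tall (its z) and 8 thick (its x), 110 g; its x axis points out of the blue glazed face, the other face is bare terracotta; z points to its top edge as it stands in the rack. Its foot sits 32 mm deep in a slot, 68 mm stands free. Three or four tiles are present, some with the glaze one way, some the other
- tile1_center (a point): centre of a thin serving tile 64 wide (its y), 100 tall (its z) and 8 thick (its x), 110 g; its x axis points out of the blue glazed face, the other face is bare terracotta; z points to its top edge as it stands in the rack. Its foot sits 32 mm deep in a slot, 68 mm stands free. Three or four tiles are present, some with the glaze one way, some the other
- tile2_center (a point): centre of a thin serving tile 64 wide (its y), 100 tall (its z) and 8 thick (its x), 110 g; its x axis points out of the blue glazed face, the other face is bare terracotta; z points to its top edge as it stands in the rack. Its foot sits 32 mm deep in a slot, 68 mm stands free. Three or four tiles are present, some with the glaze one way, some the other
- tile3_center (a point): centre of a thin serving tile 64 wide (its y), 100 tall (its z) and 8 thick (its x), 110 g; its x axis points out of the blue glazed face, the other face is bare terracotta; z points to its top edge as it stands in the rack. Its foot sits 32 mm deep in a slot, 68 mm stands free. Three or four tiles are present, some with the glaze one way, some the other
- pocket0 (a point): where the centre of a tile properly seated in this pocket of the warming stand lies (half-way through its thickness); axes as the stand's. Pockets are 70 wide, 80 apart along the stand's y, with a 14 mm high lip at the foot and 8 mm high, 45 long dividers beside; the back sheet carries only the lower 58 mm of a tile, the upper 42 mm stand clear with open air on both sides
- pocket1 (a point): where the centre of a tile properly seated in this pocket of the warming stand lies (half-way through its thickness); axes as the stand's. Pockets are 70 wide, 80 apart along the stand's y, with a 14 mm high lip at the foot and 8 mm high, 45 long dividers beside; the back sheet carries only the lower 58 mm of a tile, the upper 42 mm stand clear with open air on both sides
- pocket2 (a point): where the centre of a tile properly seated in this pocket of the warming stand lies (half-way through its thickness); axes as the stand's. Pockets are 70 wide, 80 apart along the stand's y, with a 14 mm high lip at the foot and 8 mm high, 45 long dividers beside; the back sheet carries only the lower 58 mm of a tile, the upper 42 mm stand clear with open air on both sides
- pocket3 (a point): where the centre of a tile properly seated in this pocket of the warming stand lies (half-way through its thickness); axes as the stand's. Pockets are 70 wide, 80 apart along the stand's y, with a 14 mm high lip at the foot and 8 mm high, 45 long dividers beside; the back sheet carries only the lower 58 mm of a tile, the upper 42 mm stand clear with open air on both sides
- rack: fixed wooden rack, 92 x 258 x 44 mm high, origin at the middle of its underside; four slots 11 wide and 32 deep run along its x, 56 apart in its y; slot floor 12 above the table. Tiles stand upright in the slots, their faces looking along the rack's y
- stand: fixed grey warming stand, four pockets in a row along its y; origin under it, on the table. Its face slopes 50 degrees from level, falling to its +x (away from the robot): a seated tile's top edge points to -x and up, its upper face looks to +x and up. Slope's foot (lip meets back sheet) at x = 30, z = 30 mm. In front of the lip, x = 50 to 125 mm, lies a flat apron 3 mm thick
- pestle_center (a point): centre of a short dark wooden pestle lying flat on the apron of the stand, 88 long along its x, handle 20 mm square, round head 26 mm across at +x, 50 g
- dish_in (a point): centre of the inner floor of a white ceramic dish (loose, 450 g), rim 156 mm across, 36 high, on the light wooden cutting board (18 mm thick)
- timer_button_top (a point): top of the round red button, 30 mm across, of the white kitchen timer (fixed, 66 x 74 x 26 mm); pressed straight down
- timer_button (a joint): button travel in m: 0 out, 0.006 fully down (about 4 N); springs back; counts as pressed beyond 0.0045 for 0.1 s
- grinder: bystander: stainless spice grinder, 90 wide, 148 high, on the cutting board; origin under its centre
- funnel: bystander: orange funnel, mouth down, 88 wide, 80 high, on the cutting board; origin under its centre
- spice_jar: bystander: small jar 48 wide, 85 high, on the cutting board; origin under its centre
- salt_jar: bystander: jar 56 wide, 100 high, on the table; origin under its centre
- mug: bystander: blue mug 80 wide, 90 high, on the table; origin under its centre

How it is judged:
On the way, in this order (a step that is already met when the one before it is completed fails the run):
1. the pestle lies in the dish and every tile is seated in a pocket, glazed face up ((distance between tile0_center and pocket0 below 0.012 m or distance between tile0_center and pocket1 below 0.012 m or distance between tile0_center and pocket2 below 0.012 m or distance between tile0_center and pocket3 below 0.012 m) and angle between tile0_center's own x axis and vertical between 0.72 and 1.03 rad and angle between the y axis of each of tile0_center, tile1_center, tile2_center, tile3_center and the y axis of stand, either way round below 0.15 rad and linear speed of each of tile0, tile1, tile2, tile3, pestle below 0.03 m/s and (distance between tile1_center and pocket0 below 0.012 m or distance between tile1_center and pocket1 below 0.012 m or distance between tile1_center and pocket2 below 0.012 m or distance between tile1_center and pocket3 below 0.012 m) and angle between tile1_center's own x axis and vertical between 0.72 and 1.03 rad and (distance between tile2_center and pocket0 below 0.012 m or distance between tile2_center and pocket1 below 0.012 m or distance between tile2_center and pocket2 below 0.012 m or distance between tile2_center and pocket3 below 0.012 m) and angle between tile2_center's own x axis and vertical between 0.72 and 1.03 rad and (distance between tile3_center and pocket0 below 0.012 m or distance between tile3_center and pocket1 below 0.012 m or distance between tile3_center and pocket2 below 0.012 m or distance between tile3_center and pocket3 below 0.012 m) and angle between tile3_center's own x axis and vertical between 0.72 and 1.03 rad and horizontal distance between pestle_center and dish_in below 0.05 m and z of pestle_center in the frame of dish_in between 0 and 0.05 m and angle between dish_in's own z axis and vertical below 0.15 rad), for 0.2 s.
2. the timer's button is pressed (value of joint timer_button above 0.0045 m), for 0.1 s.
At the end, for the whole second after the job is handed in: Each tile at rest, centre within 12 mm of a pocket seat point, glaze up, leaning within 8 degrees of the slope and square to the stand within 0.15 rad; pestle at rest in the upright dish, centre within 50 mm of its middle and under 50 mm above its floor; button out again (all of step 1 and value of joint timer_button below 0.002 m); the robot touches nothing.
It fails at once if the grinder, funnel, jars or mug moved by more than 40 mm (distance of any of grinder, funnel, spice_jar, salt_jar, mug from where it was at the start of the episode above 0.04 m).
Of tile0, tile1, tile2, tile3 only 3 to 4 are there at a start; the rules pass over those that are not, and their reading is None.
At some moment in a run one of pestle may be knocked a few centimetres aside while the robot is not near it.
It also fails if it takes over 210 s, if anything falls off the work surface, if the arm or the gripper's body presses on something with over 40 N, if the wrist force passes 120 N, or if a joint passes its speed limit or range.

ROBOT

A 7-joint arm with a two-finger parallel gripper is mounted at the origin on the work surface. World frame = base frame: x ahead of the robot, y to its left, z up, the work surface at z = 0. Lengths are in m, angles in rad, forces in N, time in s.
With the tool pointing down it reaches from about 0.4 to 0.85 m from the base axis. Payload 10.4 kg.
Tool frame: the origin (TCP) lies at the centre of the arm's flange, where the gripper is bolted on; the fingertips stand 173 mm ahead of it and the grasp point (between the pads) lies 155 mm ahead of it; z points along the fingers, y is the line along which they close (so a half turn about z gives the same grasp; the last joint's range is limited). The gripper opens to 85 mm and grips with 20 to 120 N. Pads are 22 mm wide; open, the fingers measure 114 mm over their backs; the gripper's body (76 mm by 85 mm) begins 54 mm behind the grasp point. The pads swing forward as they close: fully open they stand 13 mm farther back than shut.
Start: joints at [-1.258, 0.332, -0.065, 1.46, 0.022, 1.35, -0.088], TCP at [0.206, 0.59, 0.405] pointing down, gripper open.
Joint ranges: [-2.6, 2.6], [-0.5, 2.12], [-1.47, 1.34], [0.16, 2.42], [-1.27, 4.41], [0.06, 2.06], [-2.6, 2.6]. Speed limits (rad/s): [2.22, 2.22, 2.79, 2.79, 3.14, 3.14, 3.14].

INTERFACE

Orientations are given as a unit quaternion [x, y, z, w].
In Python, from workcell import manip, viewer, finder gives the robot as it stands.
- The arm moves only by the tool arm_command, never from a script. Its argument "plan" is a list of rows, each an object with "dp": the shift along the tool's x, y, z in mm, a list of three; "spin": the turn about the tool's z in rad. A call has 1 to 5 rows; each row shifts and turns the commanded pose from where the row before left it, along the tool's axes as they then stand; what a row does not reach is not made up. A row lasts 1/10 s, in which the tool goes at most 50 mm and 8.59 degrees, less where a joint would pass 70% of its speed; a pose out of reach is approached as far as the arm can. A call is refused whole if a number of a shift passes 50 or a number of a turn 0.15, either way. A call with a gripper value outside its range is refused whole. "grip" is the closure, from -1 (fully open) to 1 (shut), set as the call begins (left out, the last holds). The fingers move at their own pace and stop on an object; "newtons" is the grip in N (left out, the last holds). Time passes only in rows, so rows that do not move let the fingers close. It gives the time, the measured TCP pose, the force, the opening and the grip force at its end, in the units of the state.
- manip.get_obs(): the state, without advancing time (a new reading comes with each control period).
- viewer.camera(name): name is "side" or "top" or "wrist"; returns the picture (420x560x3 uint8, blue, green, red); there is no depth.
- viewer.camera_params(name): a dict with "vertical_fov" (degrees; the focal length in pixels is half the picture's height over the tangent of half this angle, whatever the lens; pixels are square), "cx", "cy" (the principal point, pixels), "k1" (the pictures are not rectified: a ray, as slopes to the right and down, at radius r is drawn at 1 + k1 r^2 times it, then the intrinsics apply), "R" (3x3) and "t" (3): a world point X has camera coordinates R X + t; the wrist camera has in their place "T_tool_cam" (4x4, takes a point from camera to tool coordinates, whose origin is the TCP and whose axes are the flange's). Camera axes: x right, y down, z forward; pixel columns grow to the right and rows downward; lengths in m; the calibration is good to about 2 mm. A picture is of the moment at which its call begins: read the wrist's pose just before it. camera_params takes no time and is no camera call.
- manip.hand_in(): hands the job in; it is judged then, once.
Trained networks look in the newest picture that a camera, given by its name, has taken for a name from the list of things; names that differ only in an ending like _2 or _b are one class to them, and where a whole thing is asked for, a point or a joint stands for the part that bears it (a point fixed in the world has none). Each returns a list of dicts, best first, with "score" (0 to 1); they miss things now and then, are a little off and sometimes report something else, mostly with a low value. They report only what shows in the picture. A call takes as long as a camera call.
- finder.find_in(camera, thing): "position" ([x, y, z] in m, in world coordinates, good to about 4 mm: the middle of the surface that is visible of it).
The state is a dict: "clock": time; "joint_pos": joint angles; "joint_velocities": joint speeds; "tau": joint torques, N m; "position": TCP position; "ee_rot": TCP orientation; "ft_force": force on the tool from outside, world axes, zero at the start; "torque": the same for the moment, N m; "grip_width": opening from 0.0 (shut) to 1.0 (fully open); "grasp_force": force on a finger pad.
Only numpy, scipy, OpenCV 4.12 (cv2) and the standard library are available. Lean on these libraries where they do the work, as an engineer would, in place of code of your own. Each camera call takes 0.05 s, during which the arm holds its last target. There are 200 camera calls.

## Working session

There is one attempt and no reset: what is moved stays moved. The work goes in short steps, Python scripts to look and compute and a tool call to move; the robot and the scene stay as the last step left them, time stands still between calls to the robot, and variables do not carry over. Pictures are saved under pics/ and viewed, at most 14 in all, crops included, and the job is handed in when it is done.

Besides the shell and the picture viewer there is one more tool, called by a JSON object that holds its "fn" and its "kwargs", one argument or row to a line. arm_command: Moves the arm, as the interface text tells. Its arguments: {"type":"object","properties":{"plan":{"type":"array","items":{"type":"object","properties":{"dp":{"type":"array","items":{"type":"number"}},"spin":{"type":"number"}}}},"grip":{"type":"number"},"newtons":{"type":"number"}},"required":["plan"]}

```bash
ls; mkdir -p pics; cat > h.py <<'E'
import numpy as np, cv2
from workcell import manip, viewer, finder
from scipy.spatial.transform import Rotation as Ro
def shot(n,f=None):
    im=viewer.camera(n)
    if f: cv2.imwrite('pics/'+f,im)
    return im
def cam(n,obs=None):
    p=viewer.camera_params(n); f=210/np.tan(np.radians(p['vertical_fov'])/2)
    if 'R' in p: return f,p,np.array(p['R']),np.array(p['t'])
    o=obs or manip.get_obs(); T=np.eye(4);T[:3,:3]=Ro.from_quat(o['ee_rot']).as_matrix();T[:3,3]=o['position']
    M=np.linalg.inv(T@np.array(p['T_tool_cam'])); return f,p,M[:3,:3],M[:3,3]
def proj(n,X,obs=None):
    f,p,R,t=cam(n,obs); c=np.atleast_2d(X)@R.T+t; s=c[:,:2]/c[:,2:]; r2=(s**2).sum(1,keepdims=True)
    return s*(1+p['k1']*r2)*f+[p['cx'],p['cy']]
def unproj(n,px,z,obs=None):
    f,p,R,t=cam(n,obs); d=(np.atleast_2d(px).astype(float)-[p['cx'],p['cy']])/f; s=d.copy()
    for _ in range(20): s=d/(1+p['k1']*(s**2).sum(1,keepdims=True))
    r=np.c_[s,np.ones(len(s))]@R; C=-R.T@t
    return C+r*((z-C[2])/r[:,2])[:,None]
E
python3 - <<'E'
from h import *
np.set_printoptions(precision=3,suppress=True)
print(manip.get_obs())
for n in('top','side','wrist'):
    shot(n,n+'0.png'); p=viewer.camera_params(n); print(n,p)
for n in('top','side'):
  for t in ['tile0_center','rack','stand','pestle_center','dish_in','timer_button_top','grinder','funnel','spice_jar','salt_jar','mug']:
    print(n,t,[(np.round(d['position'],3).tolist(),round(d['score'],2)) for d in finder.find_in(n,t)][:5])
E
```

```text
pics
{'clock': 0.0, 'joint_pos': array([-1.258,  0.333, -0.065,  1.461,  0.022,  1.35 , -0.088]), 'joint_velocities': array([ 0.001, -0.   , -0.   ,  0.001,  0.002,  0.001,  0.   ]), 'tau': array([  0.001, -62.547,   0.05 , -39.159,   0.016,   0.01 ,  -0.   ]), 'position': array([0.206, 0.59 , 0.404]), 'ee_rot': array([ 0.167,  0.986, -0.001, -0.   ]), 'ft_force': array([-0.036, -0.18 , -0.595]), 'torque': array([-0.025, -0.067,  0.036]), 'grasp_force': 0.0, 'grip_width': 1.0006524346842713}
top {'vertical_fov': 56.05206109325584, 'cx': 276.1887937115116, 'cy': 206.75677447974837, 'k1': -0.03937916244707314, 'R': array([[-0.017, -1.   ,  0.006],
       [-0.991,  0.016, -0.134],
       [ 0.134, -0.008, -0.991]]), 't': array([-0.026,  0.529,  1.005])}
side {'vertical_fov': 47.222799803626124, 'cx': 273.010570594231, 'cy': 210.47368873988026, 'k1': -0.05591902916511035, 'R': array([[ 0.879, -0.476,  0.012],
       [-0.29 , -0.556, -0.779],
       [ 0.377,  0.682, -0.627]]), 't': array([-0.506,  0.183,  1.026])}
wrist {'vertical_fov': 64.63739129845882, 'cx': 276.2390629707258, 'cy': 207
[... 813 characters left out ...]
7)]
side tile0_center [([0.434, 0.211, 0.094], 0.76), ([0.734, 0.251, 0.042], 0.54)]
side rack [([0.416, 0.144, 0.04], 0.7)]
side stand [([0.522, -0.244, 0.005], 0.59), ([0.442, 0.158, 0.08], 0.25)]
side pestle_center [([0.585, -0.239, 0.024], 0.59), ([0.631, -0.456, 0.097], 0.55), ([0.313, -0.427, 0.055], 0.52)]
side dish_in [([0.682, 0.136, 0.038], 0.63)]
side timer_button_top [([0.424, 0.01, 0.048], 0.47), ([0.586, -0.239, 0.024], 0.2)]
side grinder [([0.521, -0.246, 0.005], 0.73), ([0.692, 0.352, 0.11], 0.64)]
side funnel []
side spice_jar [([0.617, 0.376, 0.072], 0.71), ([0.425, 0.006, 0.051], 0.25)]
side salt_jar [([0.63, -0.459, 0.096], 0.74)]
side mug [([0.311, -0.429, 0.052], 0.62)]
```

View pics/top0.png

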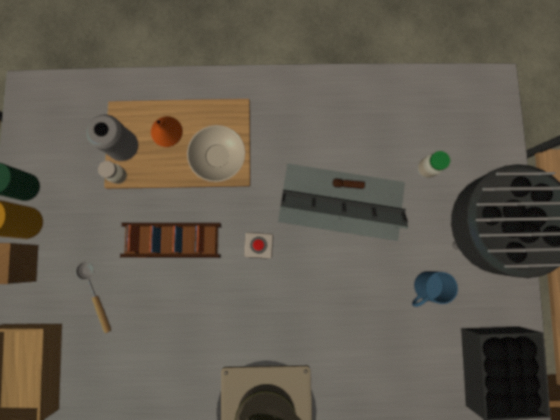

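View pics/side0.png

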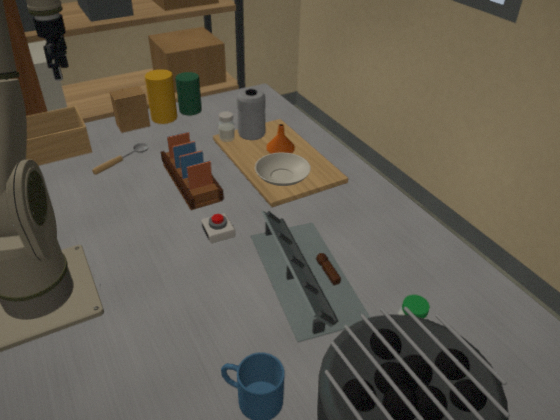

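The top view shows the rack at about (170,240) holding 4 tiles with mixed glaze, the timer at (258,245), and the stand at (345,205) with the pestle on its apron at (348,184). The dish is at (217,153). The side view agrees. Next I'll look at the rack from close up.

```bash
cat >> h.py <<'E'
def yaw(o): 
    y=Ro.from_quat(o['ee_rot']).as_matrix()[:,1]; return np.arctan2(y[1],y[0])
def plan(*targets,n=None,start=None):
    """targets: (x,y,z,psi) psi=angle of tool y; print rows grouped by 5"""
    import json,math
    if start is None:
        o=manip.get_obs(); start=[*o['position'],yaw(o)]
    c=np.array(start,float); rows=[]
    for t in targets:
        t=np.array(t,float); d=t-c
        k=max(1,math.ceil(max(np.abs(d[:3]).max()/.045,np.linalg.norm(d[:3])/.048,abs(d[3])/.145)-1e-6))
        for i in range(k):
            g=c+(t-c)/(k-i); w=g-c; p=c[3]
            dp=[round(1000*(-np.sin(p)*w[0]+np.cos(p)*w[1]),0)+0,round(1000*(np.cos(p)*w[0]+np.sin(p)*w[1]),0)+0,round(-1000*w[2],0)+0]
            s=round(-w[3],3)
            c=c+np.array([*( (dp[0]*np.array([-np.sin(p),np.cos(p)])+dp[1]*np.array([np.cos(p),np.sin(p)]))/1000),-dp[2]/1000,-s])
            rows.append({"dp":[int(v) for v in dp],"spin":s})
    for i in range(0,len(rows),5): print(json.dumps(rows[i:i+5]))
    print('end',c.round(4))
    return c
E
python3 -c "
from h import *
plan((.44,.215,.40,0))"
```

```text
[{"dp": [-34, -28, 0], "spin": 0.124}, {"dp": [-38, -23, 1], "spin": 0.123}, {"dp": [-40, -18, 0], "spin": 0.124}, {"dp": [-42, -13, 1], "spin": 0.123}, {"dp": [-44, -8, 0], "spin": 0.124}]
[{"dp": [-44, -3, 1], "spin": 0.123}, {"dp": [-44, 3, 0], "spin": 0.124}, {"dp": [-44, 8, 1], "spin": 0.123}, {"dp": [-42, 13, 0], "spin": 0.124}, {"dp": [-40, 19, 1], "spin": 0.123}]
end [0.44   0.2149 0.3998 0.    ]
```

{"fn": "arm_command", "kwargs": {
  "plan": [
    {"dp": [-34, -28, 0], "spin": 0.124},
    {"dp": [-38, -23, 1], "spin": 0.123},
    {"dp": [-40, -18, 0], "spin": 0.124},
    {"dp": [-42, -13, 1], "spin": 0.123},
    {"dp": [-44, -8, 0], "spin": 0.124}
  ]
}}

```text
clock: 1.75
position: [0.3241, 0.4013, 0.4028]
ee_rot: [0.461, 0.887, 0.0, -0.0]
ft_force: [1.6, 0.9, 0.0]
grip_width: 1.002
grasp_force: 0.0
```

{"fn": "arm_command", "kwargs": {
  "plan": [
    {"dp": [-44, -3, 1], "spin": 0.123},
    {"dp": [-44, 3, 0], "spin": 0.124},
    {"dp": [-44, 8, 1], "spin": 0.123},
    {"dp": [-42, 13, 0], "spin": 0.124},
    {"dp": [-40, 19, 1], "spin": 0.123}
  ]
}}

```text
clock: 2.25
position: [0.4406, 0.2132, 0.4001]
ee_rot: [0.709, 0.705, 0.001, -0.0]
ft_force: [0.7, 0.9, -0.6]
grip_width: 1.002
grasp_force: 0.0
```

{"fn": "arm_command", "kwargs": {
  "plan": [
    {"dp": [0, 0, 0]},
    {"dp": [0, 0, 0]},
    {"dp": [0, 0, 0]}
  ]
}}

```text
invalid input at $.plan[0]: expected keys dp, spin
```

```bash
python3 - <<'E'
from h import *
o=manip.get_obs(); print(o['clock'],o['position'],yaw(o),o['joint_pos'])
shot('wrist','w1.png')
for t in ['tile0_center','rack']:
    print(t,[(np.round(d['position'],3).tolist(),round(d['score'],2)) for d in finder.find_in('wrist',t)])
E
```

```text
2.25 [0.44055829 0.21320372 0.40012155] -0.004948263473056371 [-0.85786709  0.02372729  0.32104618  1.83166614 -0.00824927  1.28641854
 -0.53954644]
tile0_center [([0.447, 0.215, 0.101], 0.86)]
rack [([0.445, 0.279, 0.042], 0.93)]
```

View pics/w1.png

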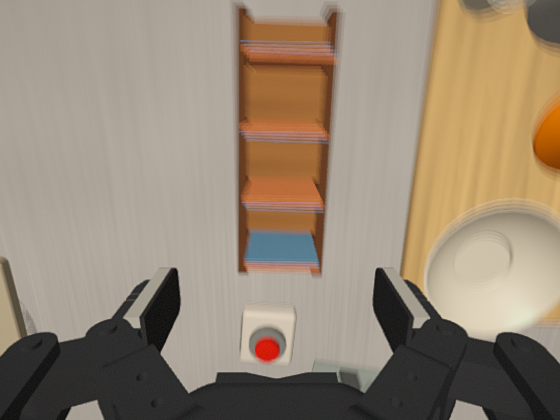

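The close view shows the tiles from bottom to top (rising y). They read as glaze +y (blue face at (282,247)), glaze −y, glaze −y and glaze +y. The picture is slightly blurred, so I'll retake it sharp.

{"fn": "arm_command", "kwargs": {
  "plan": [
    {"dp": [0, 0, 0], "spin": 0},
    {"dp": [0, 0, 0], "spin": 0},
    {"dp": [0, 0, 0], "spin": 0}
  ]
}}

```text
clock: 2.7
position: [0.4394, 0.216, 0.3997]
ee_rot: [0.706, 0.708, 0.0, -0.0]
ft_force: [-0.4, 0.3, 0.2]
grip_width: 1.001
grasp_force: 0.0
```

```bash
python3 - <<'E'
from h import *
o=manip.get_obs(); print(o['clock'],o['position'],yaw(o))
im=shot('wrist')
cv2.imwrite('pics/w2.png',cv2.resize(im[0:290,205:365],None,fx=2.05,fy=2.05,interpolation=cv2.INTER_CUBIC))
import json; json.dump({k:np.array(o[k]).tolist() for k in('position','ee_rot')},open('o2.json','w'))
plan((.62,-.21,.40,-1.45))
E
```

```text
2.7 [0.43941883 0.21604261 0.39966854] 0.0026062131191221826
[{"dp": [-39, 16, 0], "spin": 0.132}, {"dp": [-36, 21, 0], "spin": 0.132}, {"dp": [-33, 26, 0], "spin": 0.132}, {"dp": [-29, 30, 0], "spin": 0.132}, {"dp": [-25, 34, 0], "spin": 0.132}]
[{"dp": [-21, 37, 0], "spin": 0.132}, {"dp": [-16, 39, 0], "spin": 0.132}, {"dp": [-10, 41, 0], "spin": 0.132}, {"dp": [-5, 42, 0], "spin": 0.132}, {"dp": [1, 42, 0], "spin": 0.132}]
[{"dp": [6, 41, 0], "spin": 0.132}]
end [ 0.6203 -0.2097  0.3997 -1.4498]
```

View pics/w2.png

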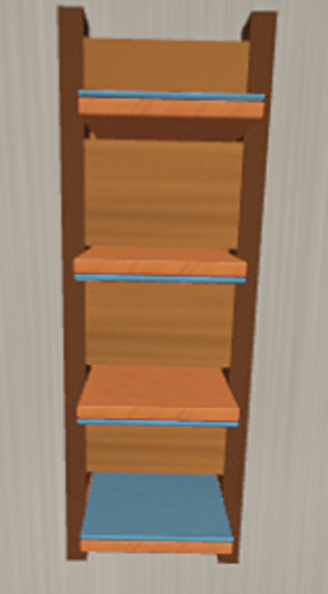

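```bash
python3 - <<'E'
from h import *
import json
np.set_printoptions(precision=4,suppress=True)
o=json.load(open('o2.json'))
f=lambda p:np.array(p,float)/2.05+[205,0]
print(unproj('wrist',f([[58,8],[277,12],[68,560],[240,562]]),.044,o))
L=unproj('wrist',f([[78,105],[75,271],[78,416],[81,546]]),.112,o);R=unproj('wrist',f([[265,105],[245,271],[238,416],[233,546]]),.112,o)
print((L+R)/2, np.linalg.norm(R-L,axis=1),np.arctan2((R-L)[:,1],(R-L)[:,0]))
E
```

```text
[[0.4023 0.3726 0.044 ]
 [0.4934 0.3712 0.044 ]
 [0.3977 0.1158 0.044 ]
 [0.4892 0.1148 0.044 ]]
[[0.4477 0.3272 0.112 ]
 [0.4442 0.2719 0.112 ]
 [0.4438 0.2162 0.112 ]
 [0.4438 0.1596 0.112 ]] [0.0639 0.0625 0.0628 0.0634] [0.0006 0.0012 0.0014 0.0017]
```

{"fn": "arm_command", "kwargs": {
  "plan": [
    {"dp": [-39, 16, 0], "spin": 0.132},
    {"dp": [-36, 21, 0], "spin": 0.132},
    {"dp": [-33, 26, 0], "spin": 0.132},
    {"dp": [-29, 30, 0], "spin": 0.132},
    {"dp": [-25, 34, 0], "spin": 0.132}
  ]
}}

```text
clock: 3.25
position: [0.5221, 0.0209, 0.3999]
ee_rot: [0.899, 0.438, 0.0, -0.0]
ft_force: [1.3, 0.3, 0.3]
grip_width: 0.999
grasp_force: 0.0
```

{"fn": "arm_command", "kwargs": {
  "plan": [
    {"dp": [-21, 37, 0], "spin": 0.132},
    {"dp": [-16, 39, 0], "spin": 0.132},
    {"dp": [-10, 41, 0], "spin": 0.132},
    {"dp": [-5, 42, 0], "spin": 0.132},
    {"dp": [1, 42, 0], "spin": 0.132}
  ]
}}

```text
clock: 3.75
position: [0.6046, -0.1735, 0.3996]
ee_rot: [0.992, 0.123, 0.0, -0.0]
ft_force: [1.0, 0.2, 1.0]
grip_width: 0.999
grasp_force: 0.0
```

{"fn": "arm_command", "kwargs": {
  "plan": [
    {"dp": [6, 41, 0], "spin": 0.132},
    {"dp": [0, 0, 0], "spin": 0},
    {"dp": [0, 0, 0], "spin": 0},
    {"dp": [0, 0, 0], "spin": 0}
  ]
}}

```text
clock: 4.15
position: [0.6201, -0.2096, 0.3995]
ee_rot: [0.998, 0.061, -0.0, -0.001]
ft_force: [0.4, -0.3, -0.0]
grip_width: 1.001
grasp_force: 0.0
```

```bash
python3 - <<'E'
from h import *
import json
o=manip.get_obs(); print(o['clock'],o['position'],yaw(o),o['joint_pos'])
im=shot('wrist','w3.png')
json.dump({k:np.array(o[k]).tolist() for k in('position','ee_rot')},open('o3.json','w'))
for t in ['pestle_center','stand']:
    print(t,[(np.round(d['position'],3).tolist(),round(d['score'],2)) for d in finder.find_in('wrist',t)])
E
```

```text
4.15 [ 0.6201036  -0.20961959  0.39948004] -1.4491904758112988 [-0.27898334  0.47849535  0.75943061  1.41613729 -0.32981122  1.37702011
 -0.96188666]
pestle_center [([0.593, -0.229, 0.026], 0.65)]
stand [([0.546, -0.193, 0.001], 0.9)]
```

View pics/w3.png

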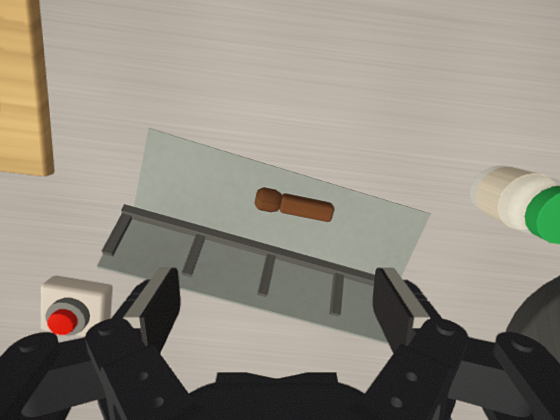

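The stand is seen from above: apron corners at (149,128) and (430,213), lip line from (123,206) to about (378,275). The dividers are at about (117,235), (195,255), (267,275) and (337,294), and the pestle runs from head (268,200) to handle end (332,212).

```bash
python3 - <<'E'
from h import *
import json
from scipy.optimize import least_squares
np.set_printoptions(precision=4,suppress=True)
o=json.load(open('o3.json'))
P=unproj('wrist',[[149,128],[430,213],[255,197],[333,214]],.003,o); print(P, np.linalg.norm(P[0]-P[1]))
print('pestle ends z16',unproj('wrist',[[255,198],[333,212]],.013,o))
d=P[0]-P[1]; th=np.arctan2(-d[0],d[1]); print('yaw',th)
m=(P[0]+P[1])/2; org=m[:2]-.125*np.array([np.cos(th),np.sin(th)]); print('origin',org)
# model projection overlay
im=cv2.imread('pics/w3.png')
def S(x,y,z): return [org[0]+np.cos(th)*x-np.sin(th)*y, org[1]+np.sin(th)*x+np.cos(th)*y, z]
def dr(a,b,c):
    q=proj('wrist',[S(*a),S(*b)],o).round().astype(int); cv2.line(im,tuple(map(int,q[0])),tuple(map(int,q[1])),c,1)
W=.165
for x,z in((.050,.003),(.125,.003),(.0407,.039),(.03,.03),(-.0073,.0744)): dr((x,-W,z),(x,W,z),(0,0,255))
for y in(-.16,-.08,0,.08,.16):
    a=(.03+.008*.766,.03+.008*.643); dr((a[0],y,a[1]),(a[0]-.045*.643,y,a[1]+.045*.766),(0,255,255))
cv2.imwrite('pics/w3o.png',cv2.resize(im[100:360,70:470],None,fx=2,fy=2))
E
```

```text
[[ 0.654  -0.0682  0.003 ]
 [ 0.5967 -0.3904  0.003 ]
 [ 0.5916 -0.1881  0.003 ]
 [ 0.5821 -0.2799  0.003 ]] 0.3272435193486478
pestle ends z16 [[ 0.5933 -0.1885  0.013 ]
 [ 0.5875 -0.2773  0.013 ]]
yaw -0.17593440565553267
origin [ 0.5023 -0.2074]
```

View pics/w3o.png

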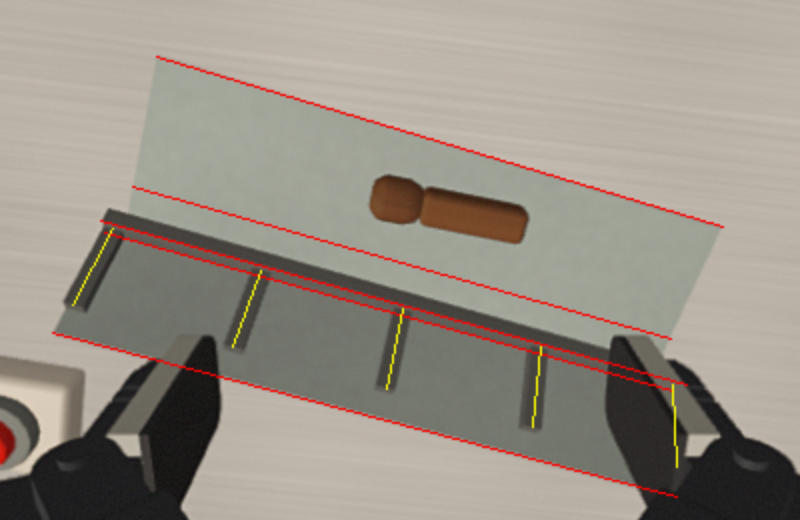

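```bash
python3 - <<'E'
from h import *
plan((.59,-.233,.24,-.066),(.59,-.233,.178,-.066))
E
```

```text
[{"dp": [-3, 2, 16], "spin": -0.138}, {"dp": [-4, 1, 16], "spin": -0.138}, {"dp": [-4, 1, 16], "spin": -0.138}, {"dp": [-4, 1, 16], "spin": -0.138}, {"dp": [-4, 0, 16], "spin": -0.139}]
[{"dp": [-4, -1, 16], "spin": -0.138}, {"dp": [-3, -1, 16], "spin": -0.139}, {"dp": [-3, -1, 16], "spin": -0.138}, {"dp": [-3, -2, 16], "spin": -0.139}, {"dp": [-3, -2, 16], "spin": -0.138}]
[{"dp": [0, 0, 31], "spin": -0.0}, {"dp": [0, 0, 31], "spin": -0.0}]
end [ 0.5905 -0.2328  0.178  -0.0664]
```

{"fn": "arm_command", "kwargs": {
  "plan": [
    {"dp": [-3, 2, 16], "spin": -0.138},
    {"dp": [-4, 1, 16], "spin": -0.138},
    {"dp": [-4, 1, 16], "spin": -0.138},
    {"dp": [-4, 1, 16], "spin": -0.138},
    {"dp": [-4, 0, 16], "spin": -0.139}
  ],
  "grip": 0.15,
  "newtons": 25
}}

```text
clock: 4.8
position: [0.604, -0.2223, 0.3195]
ee_rot: [0.918, 0.397, 0.0, -0.0]
ft_force: [0.4, -0.4, -0.1]
grip_width: 0.425
grasp_force: 0.0
```

{"fn": "arm_command", "kwargs": {
  "plan": [
    {"dp": [-4, -1, 16], "spin": -0.138},
    {"dp": [-3, -1, 16], "spin": -0.139},
    {"dp": [-3, -1, 16], "spin": -0.138},
    {"dp": [-3, -2, 16], "spin": -0.139},
    {"dp": [-3, -2, 16], "spin": -0.138}
  ]
}}

```text
clock: 5.3
position: [0.5903, -0.2331, 0.2395]
ee_rot: [0.728, 0.685, 0.0, 0.0]
ft_force: [0.3, -0.6, -0.5]
grip_width: 0.424
grasp_force: 0.0
```

{"fn": "arm_command", "kwargs": {
  "plan": [
    {"dp": [0, 0, 0], "spin": 0},
    {"dp": [0, 0, 0], "spin": 0},
    {"dp": [0, 0, 0], "spin": 0}
  ]
}}

```text
clock: 5.6
position: [0.5908, -0.2338, 0.2409]
ee_rot: [0.732, 0.681, 0.001, 0.001]
ft_force: [0.1, 0.6, 0.3]
grip_width: 0.425
grasp_force: 0.0
```

```bash
python3 - <<'E'
from h import *
o=manip.get_obs(); print(o['position'],yaw(o),o['grip_width'])
shot('wrist','w4.png')
plan((.5905,-.2328,.178,-.066))
E
```

```text
[ 0.59083257 -0.23378582  0.24092146] -0.07144855566305897 0.42534532755177845
[{"dp": [0, 0, 31], "spin": -0.002}, {"dp": [1, 0, 32], "spin": -0.003}]
end [ 0.5909 -0.2328  0.1778 -0.0658]
```

View pics/w4.png

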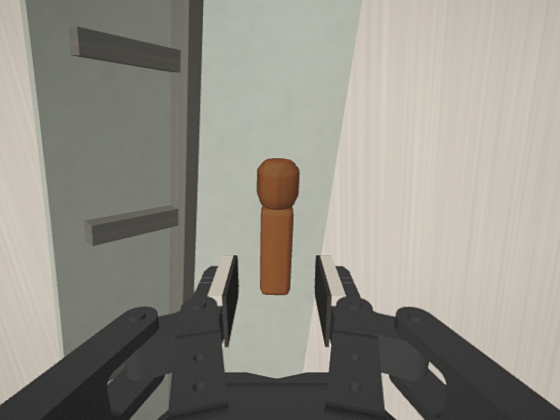

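The pestle lies centred between the pads, with handle at (276,250) and head at (278,185). I'll grasp it now.

{"fn": "arm_command", "kwargs": {
  "plan": [
    {"dp": [0, 0, 31], "spin": 0},
    {"dp": [1, 0, 31], "spin": 0},
    {"dp": [0, 0, 0], "spin": 0},
    {"dp": [0, 0, 0], "spin": 0}
  ]
}}

```text
clock: 6.05
position: [0.5908, -0.2329, 0.1781]
ee_rot: [0.731, 0.682, 0.0, 0.0]
ft_force: [0.5, -0.1, 0.2]
grip_width: 0.423
grasp_force: 0.0
```

{"fn": "arm_command", "kwargs": {
  "plan": [
    {"dp": [0, 0, 0], "spin": 0},
    {"dp": [0, 0, 0], "spin": 0},
    {"dp": [0, 0, 0], "spin": 0},
    {"dp": [0, 0, 0], "spin": 0},
    {"dp": [0, 0, 0], "spin": 0}
  ],
  "grip": 1,
  "newtons": 30
}}

```text
clock: 6.55
position: [0.5906, -0.2331, 0.1783]
ee_rot: [0.731, 0.682, 0.0, 0.0]
ft_force: [-0.2, 1.0, 5.2]
grip_width: 0.227
grasp_force: 32.7
```

```bash
python3 - <<'E'
from h import *
plan((.5905,-.2328,.30,-.066),(.68,.13,.30,-.066),(.68,.13,.207,-.066))
E
```

```text
[{"dp": [0, 0, -41], "spin": -0.001}, {"dp": [0, 0, -40], "spin": -0.001}, {"dp": [0, 0, -41], "spin": -0.001}, {"dp": [41, 7, 0], "spin": -0.0}, {"dp": [41, 7, 0], "spin": -0.0}]
[{"dp": [41, 7, 0], "spin": -0.0}, {"dp": [41, 7, 0], "spin": -0.0}, {"dp": [41, 7, 0], "spin": -0.0}, {"dp": [41, 8, 0], "spin": -0.0}, {"dp": [41, 7, 0], "spin": -0.0}]
[{"dp": [41, 8, 0], "spin": -0.0}, {"dp": [40, 7, 0], "spin": -0.0}, {"dp": [0, 0, 31], "spin": -0.0}, {"dp": [0, 0, 31], "spin": -0.0}, {"dp": [0, 0, 31], "spin": -0.0}]
end [ 0.6798  0.1298  0.2073 -0.066 ]
```

{"fn": "arm_command", "kwargs": {
  "plan": [
    {"dp": [0, 0, -41], "spin": 0},
    {"dp": [0, 0, -40], "spin": 0},
    {"dp": [0, 0, -41], "spin": 0},
    {"dp": [41, 7, 0], "spin": 0},
    {"dp": [41, 7, 0], "spin": 0}
  ]
}}

```text
clock: 7.05
position: [0.61, -0.1529, 0.3013]
ee_rot: [0.732, 0.681, 0.001, 0.001]
ft_force: [0.6, 1.7, -0.7]
grip_width: 0.228
grasp_force: 32.0
```

{"fn": "arm_command", "kwargs": {
  "plan": [
    {"dp": [41, 7, 0], "spin": 0},
    {"dp": [41, 7, 0], "spin": 0},
    {"dp": [41, 7, 0], "spin": 0},
    {"dp": [41, 8, 0], "spin": 0},
    {"dp": [41, 7, 0], "spin": 0}
  ]
}}

```text
clock: 7.55
position: [0.6601, 0.0513, 0.2995]
ee_rot: [0.731, 0.682, -0.0, -0.0]
ft_force: [1.2, -0.4, 0.4]
grip_width: 0.224
grasp_force: 32.0
```

{"fn": "arm_command", "kwargs": {
  "plan": [
    {"dp": [41, 8, 0], "spin": 0},
    {"dp": [40, 7, 0], "spin": 0},
    {"dp": [0, 0, 0], "spin": 0},
    {"dp": [0, 0, 0], "spin": 0},
    {"dp": [0, 0, 0], "spin": 0}
  ]
}}

```text
clock: 8.05
position: [0.6805, 0.128, 0.2995]
ee_rot: [0.732, 0.682, -0.0, 0.0]
ft_force: [-0.6, -0.3, -0.5]
grip_width: 0.225
grasp_force: 32.0
```

```bash
python3 - <<'E'
from h import *
o=manip.get_obs(); print(o['position'],yaw(o),o['grip_width'],o['grasp_force'])
shot('wrist','w5.png')
print([(np.round(d['position'],3).tolist(),round(d['score'],2)) for d in finder.find_in('wrist','dish_in')])
E
```

```text
[0.68050964 0.12804399 0.29946329] -0.07057764716298058 0.22504130031088757 31.965787410736084
[([0.666, 0.142, 0.042], 0.87)]
```

View pics/w5.png

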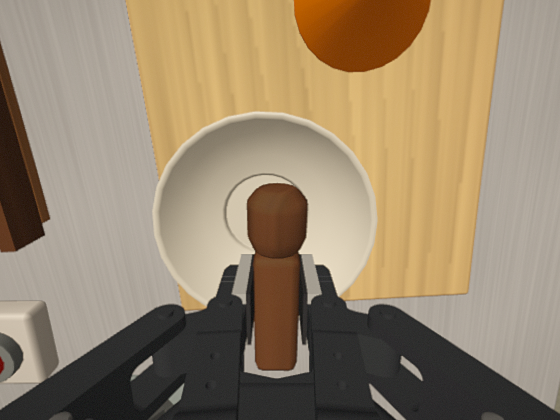

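The dish rim is seen from (154,213) to (376,213), top at row 112. The pestle is held firmly. I'll compute the dish centre.

```bash
python3 - <<'E'
from h import *
P=unproj('wrist',[[154,213],[376,213],[265,112]],.054); print(P)
o=manip.get_obs();y=yaw(o); r=np.array([np.cos(y),np.sin(y)]); u=np.array([-np.sin(y),np.cos(y)])
c=P[2,:2]-.078*u; print(c, np.linalg.norm(P[0]-P[1]),(P[0]+P[1])/2)
d=c-o['position'][:2]; print('tool x,y',d@u,d@r)
E
```

```text
[[0.59808546 0.13919481 0.054     ]
 [0.74822646 0.12829395 0.054     ]
 [0.67856578 0.19941765 0.054     ]]
[0.6730115  0.12161566] 0.15053619886321856 [0.67315596 0.13374438 0.054     ]
tool x,y -0.0066675980897551584 -0.007100926759707306
```

{"fn": "arm_command", "kwargs": {
  "plan": [
    {"dp": [-2, -4, 30], "spin": 0},
    {"dp": [-2, -3, 30], "spin": 0},
    {"dp": [0, 0, 32], "spin": 0},
    {"dp": [0, 0, 0], "spin": 0},
    {"dp": [0, 0, 0], "spin": 0}
  ]
}}

```text
clock: 8.65
position: [0.6733, 0.125, 0.2078]
ee_rot: [0.732, 0.682, -0.0, -0.0]
ft_force: [0.0, -0.0, 0.1]
grip_width: 0.223
grasp_force: 34.3
```

{"fn": "arm_command", "kwargs": {
  "plan": [
    {"dp": [0, 0, 0], "spin": 0},
    {"dp": [0, 0, 0], "spin": 0},
    {"dp": [0, 0, 0], "spin": 0}
  ],
  "grip": 0.15
}}

```text
clock: 8.95
position: [0.6735, 0.126, 0.2085]
ee_rot: [0.731, 0.682, 0.0, 0.0]
ft_force: [0.2, -0.0, -0.3]
grip_width: 0.426
grasp_force: 0.0
```

{"fn": "arm_command", "kwargs": {
  "plan": [
    {"dp": [0, 0, -45], "spin": 0},
    {"dp": [0, 0, -45], "spin": 0},
    {"dp": [0, 0, -30], "spin": 0},
    {"dp": [0, 0, 0], "spin": 0},
    {"dp": [0, 0, 0], "spin": 0}
  ]
}}

```text
clock: 9.45
position: [0.6734, 0.126, 0.3286]
ee_rot: [0.731, 0.682, 0.001, 0.0]
ft_force: [-0.6, -0.1, -0.1]
grip_width: 0.427
grasp_force: 0.0
```

```bash
python3 - <<'E'
from h import *
shot('wrist')
print([(np.round(d['position'],3).tolist(),round(d['score'],2)) for d in finder.find_in('wrist','pestle_center')])
o=manip.get_obs();print(o['position'],o['joint_pos'],yaw(o))
# tile A
plan((.4445,.160,.30,-.015),(.4445,.160,.25,-.015))
E
```

```text
[([0.673, 0.133, 0.052], 0.8)]
[0.67293223 0.12607396 0.32653141] [-0.50433265  0.52555025  0.361585    1.3992064  -0.18805887  1.25250253
 -0.19718822] -0.0688611412780032
[{"dp": [3, -38, 4], "spin": -0.009}, {"dp": [3, -38, 5], "spin": -0.009}, {"dp": [4, -38, 4], "spin": -0.009}, {"dp": [4, -39, 5], "spin": -0.009}, {"dp": [4, -38, 4], "spin": -0.009}]
[{"dp": [5, -39, 5], "spin": -0.009}, {"dp": [0, 0, 25], "spin": 0.0}, {"dp": [0, 0, 25], "spin": 0.0}]
end [ 0.4442  0.1597  0.2495 -0.0149]
```

{"fn": "arm_command", "kwargs": {
  "plan": [
    {"dp": [3, -38, 4], "spin": -0.009},
    {"dp": [3, -38, 5], "spin": -0.009},
    {"dp": [4, -38, 4], "spin": -0.009},
    {"dp": [4, -39, 5], "spin": -0.009},
    {"dp": [4, -38, 4], "spin": -0.009}
  ],
  "grip": -1
}}

```text
clock: 10.05
position: [0.4813, 0.1539, 0.3041]
ee_rot: [0.715, 0.699, -0.001, -0.0]
ft_force: [-0.8, 0.7, -0.3]
grip_width: 1.003
grasp_force: 0.0
```

{"fn": "arm_command", "kwargs": {
  "plan": [
    {"dp": [5, -39, 5], "spin": -0.009},
    {"dp": [0, 0, 0], "spin": 0},
    {"dp": [0, 0, 0], "spin": 0},
    {"dp": [0, 0, 0], "spin": 0}
  ]
}}

```text
clock: 10.45
position: [0.4451, 0.1595, 0.3005]
ee_rot: [0.713, 0.702, -0.0, 0.0]
ft_force: [0.2, 0.4, -0.1]
grip_width: 0.999
grasp_force: 0.0
```

```bash
python3 - <<'E'
from h import *
o=manip.get_obs();print(o['position'],yaw(o))
shot('wrist','w6.png')
plan((.4445,.160,.247,-.015))
E
```

```text
[0.44514932 0.15948367 0.30050561] -0.01546721485896333
[{"dp": [0, 0, 27], "spin": -0.0}, {"dp": [1, -1, 27], "spin": -0.001}]
end [ 0.4444  0.1604  0.2466 -0.0149]
```

View pics/w6.png

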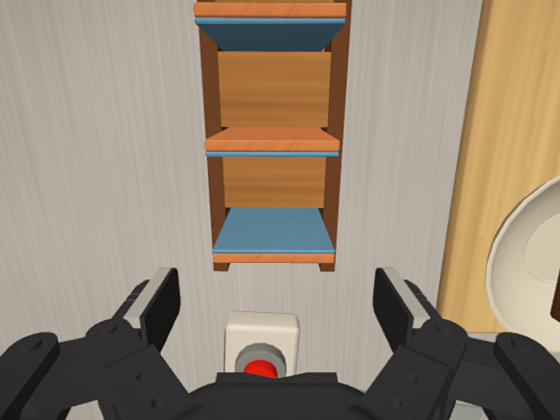

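Tile A's top edge runs from (213,258) to (335,258), centred between the fingers. I'll descend and grip.

{"fn": "arm_command", "kwargs": {
  "plan": [
    {"dp": [0, 0, 27], "spin": 0},
    {"dp": [1, -1, 26], "spin": 0},
    {"dp": [0, 0, 0], "spin": 0},
    {"dp": [0, 0, 0], "spin": 0}
  ]
}}

```text
clock: 10.9
position: [0.4442, 0.1604, 0.2479]
ee_rot: [0.713, 0.702, -0.001, 0.0]
ft_force: [-0.0, 0.1, 0.3]
grip_width: 1.0
grasp_force: 0.0
```

```bash
python3 - <<'E'
from h import *
import cv2
o=manip.get_obs(); print(o['position'])
im=cv2.imread('pics/w6.png')
import copy
o2=dict(o); o2['position']=np.array([.4451,.1595,.3005])
print(unproj('wrist',[[213,259],[335,259],[205,145],[340,145],[194,10],[347,10]],.112,o2).round(4))
E
```

```text
[0.44417893 0.16044745 0.24790099]
[[0.4119 0.1594 0.112 ]
 [0.4753 0.1583 0.112 ]
 [0.4125 0.218  0.112 ]
 [0.4755 0.217  0.112 ]
 [0.4127 0.2732 0.112 ]
 [0.4759 0.2721 0.112 ]]
```

{"fn": "arm_command", "kwargs": {
  "plan": [
    {"dp": [0, 0, 0], "spin": 0},
    {"dp": [0, 0, 0], "spin": 0},
    {"dp": [0, 0, 0], "spin": 0},
    {"dp": [0, 0, 0], "spin": 0}
  ],
  "grip": 1,
  "newtons": 25
}}

```text
clock: 11.3
position: [0.4442, 0.1608, 0.249]
ee_rot: [0.712, 0.702, 0.001, 0.0]
ft_force: [-0.8, -1.4, 7.4]
grip_width: 0.745
grasp_force: 27.1
```

{"fn": "arm_command", "kwargs": {
  "plan": [
    {"dp": [0, 0, -15], "spin": 0},
    {"dp": [0, 0, -20], "spin": 0},
    {"dp": [0, 0, -20], "spin": 0},
    {"dp": [0, 0, -30], "spin": 0},
    {"dp": [0, 0, -28], "spin": 0}
  ]
}}

```text
clock: 11.8
position: [0.4435, 0.1605, 0.3622]
ee_rot: [0.712, 0.702, 0.0, 0.0]
ft_force: [0.7, 0.5, -1.0]
grip_width: 0.74
grasp_force: 28.3
```

```bash
python3 - <<'E'
from h import *
o=manip.get_obs();print(o['position'],yaw(o),o['joint_pos'],o['grip_width'],o['grasp_force'])
shot('wrist','w7.png')
E
```

```text
[0.44345925 0.16045888 0.36222399] -0.015131071067148182 [-0.74237413  0.0122944   0.30255281  1.92405702 -0.00404842  1.20535432
 -0.45352875] 0.7400703787540271 28.3409383893013
```

View pics/w7.png

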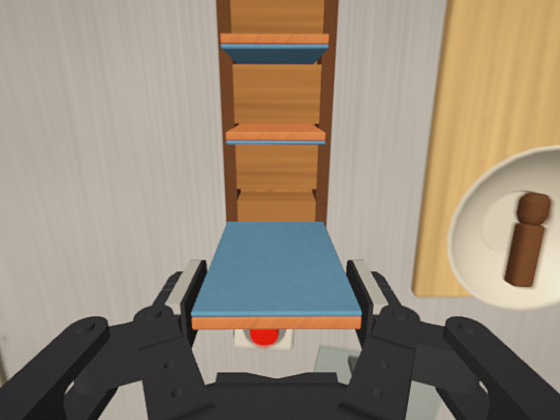

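Tile A is clear of the slot, with its blue face toward the camera (198–358 wide, rows 222–318). The pestle lies in the dish at (527,240). I'll check where the tile sits in the tool frame and plan the carry.

```bash
cat >> h.py <<'E'
ORG=np.array([.5023,-.2074]); TH=-.176
def S(x,y): return ORG+np.array([np.cos(TH)*x-np.sin(TH)*y, np.sin(TH)*x+np.cos(TH)*y])
def seat(ang,d,y,lift=.0,out=0.,dh=.155):
    """tcp (x,y,z) world for tile gripped at d from foot, top leaned ang(rad) from vertical, touching V corner"""
    a=ang; u=np.array([-np.sin(a),np.cos(a)]); n=np.array([np.cos(a),np.sin(a)])  # along tile, glaze normal (stand x,z)
    # back-lower corner q, front-lower q+.008 n ; constraints vs back sheet & lip
    C=np.array([.03,.03]); nb=np.array([np.sin(np.radians(50)),np.cos(np.radians(50))]); nl=np.array([-np.cos(np.radians(50)),np.sin(np.radians(50))])
    cand=[np.zeros(2),.008*n]
    sb=-min(c@nb for c in cand); sl=-min(c@nl for c in cand)
    q=C+sb*nb+sl*nl
    g=q+.004*n+d*u; w=S(g[0]+out,y)
    return np.array([w[0],w[1],g[1]+dh+lift])
E
python3 - <<'E'
from h import *
np.set_printoptions(precision=4,suppress=True)
o=manip.get_obs()
T=Ro.from_quat(o['ee_rot']).as_matrix()
for z in np.arange(.12,.25,.01):
    print(round(z,3),proj('wrist',np.array(o['position'])+np.array([[4,-32,0]])/1000@T.T+z*T[:,2],o).round(0).tolist())
for a in(0,10,20,30,40): print(a,seat(np.radians(a),.08,-.1225))
p=seat(0,.08,-.1225)
plan((p[0],p[1],.37,-1.747+0),(p[0],p[1],p[2]+.01,-1.747))
E
```

```text
0.12 [[176.0, 343.0]]
0.13 [[185.0, 323.0]]
0.14 [[192.0, 306.0]]
0.15 [[198.0, 292.0]]
0.16 [[203.0, 279.0]]
0.17 [[208.0, 268.0]]
0.18 [[212.0, 258.0]]
0.19 [[215.0, 250.0]]
0.2 [[218.0, 242.0]]
0.21 [[221.0, 235.0]]
0.22 [[224.0, 229.0]]
0.23 [[226.0, 223.0]]
0.24 [[228.0, 218.0]]
0 [ 0.5111 -0.3334  0.2689]
10 [ 0.4981 -0.3311  0.2675]
20 [ 0.4854 -0.3288  0.2636]
30 [ 0.4735 -0.3267  0.2573]
40 [ 0.4628 -0.3248  0.2489]
[{"dp": [-41, 6, 0], "spin": 0.144}, {"dp": [-40, 12, 0], "spin": 0.144}, {"dp": [-38, 18, 0], "spin": 0.144}, {"dp": [-35, 23, 0], "spin": 0.144}, {"dp": [-31, 27, 0], "spin": 0.144}]
[{"dp": [-27, 32, 0], "spin": 0.145}, {"dp": [-22, 35, -1], "spin": 0.144}, {"dp": [-17, 38, 0], "spin": 0.145}, {"dp": [-11, 40, -1], "spin": 0.144}, {"dp": [-5, 41, 0], "spin": 0.145}]
[{"dp": [1, 41, -1], "spin": 0.144}, {"dp": [8, 41, 0], "spin": 0.145}, {"dp": [0, 0, 30], "spin": -0.0}, {"dp": [0, 0, 30], "spin": -0.0}, {"dp": [0, 0, 31], "spin": -0.0}]
end [ 0.5115 -0.3333  0.2788 -1.7474]
```

{"fn": "arm_command", "kwargs": {
  "plan": [
    {"dp": [-41, 6, 0], "spin": 0.144},
    {"dp": [-40, 12, 0], "spin": 0.144},
    {"dp": [-38, 18, 0], "spin": 0.144},
    {"dp": [-35, 23, 0], "spin": 0.144},
    {"dp": [-31, 27, 0], "spin": 0.144}
  ]
}}

```text
clock: 12.35
position: [0.471, -0.0476, 0.3611]
ee_rot: [0.915, 0.403, 0.001, -0.0]
ft_force: [1.4, 0.3, -1.1]
grip_width: 0.749
grasp_force: 28.4
```

{"fn": "arm_command", "kwargs": {
  "plan": [
    {"dp": [-27, 32, 0], "spin": 0.145},
    {"dp": [-22, 35, -1], "spin": 0.144},
    {"dp": [-17, 38, 0], "spin": 0.145},
    {"dp": [-11, 40, -1], "spin": 0.144},
    {"dp": [-5, 41, 0], "spin": 0.145}
  ]
}}

```text
clock: 12.85
position: [0.4984, -0.2532, 0.3632]
ee_rot: [0.999, 0.054, 0.001, 0.0]
ft_force: [0.3, -0.3, -0.7]
grip_width: 0.746
grasp_force: 28.4
```

{"fn": "arm_command", "kwargs": {
  "plan": [
    {"dp": [1, 41, -1], "spin": 0.144},
    {"dp": [8, 41, 0], "spin": 0.145},
    {"dp": [0, 0, 30], "spin": 0},
    {"dp": [0, 0, 30], "spin": 0},
    {"dp": [0, 0, 25], "spin": 0}
  ]
}}

```text
clock: 13.35
position: [0.5106, -0.3335, 0.2772]
ee_rot: [0.996, -0.088, -0.0, -0.0]
ft_force: [0.1, 0.1, -1.4]
grip_width: 0.742
grasp_force: 28.4
```

{"fn": "arm_command", "kwargs": {
  "plan": [
    {"dp": [0, 0, 0], "spin": 0},
    {"dp": [0, 0, 0], "spin": 0},
    {"dp": [0, 0, 0], "spin": 0}
  ]
}}

```text
clock: 13.65
position: [0.5111, -0.3338, 0.2804]
ee_rot: [0.996, -0.088, 0.001, 0.0]
ft_force: [0.2, -0.4, 0.3]
grip_width: 0.746
grasp_force: 28.3
```

```bash
python3 - <<'E'
from h import *
np.set_printoptions(precision=4,suppress=True)
o=manip.get_obs();print(o['position'],yaw(o),o['joint_pos'],o['grip_width'])
shot('wrist','w8.png')
p=seat(0,.08,-.1225); print(p)
s=[*o['position'],yaw(o)]
T=[(*seat(np.radians(a),.08,-.1225,lift=.001 if a>0 else 0),-1.747) for a in(0,9,18,27,35)]
T[0]=(T[0][0],T[0][1],T[0][2],-1.747)
plan(*T)
E
```

```text
[ 0.5111 -0.3338  0.2804] -1.7469743179181276 [-0.0896  0.4883  0.7703  1.6819 -0.3717  1.1216 -0.9611] 0.7456381609634566
[ 0.5111 -0.3334  0.2689]
[{"dp": [0, 0, 11], "spin": 0.0}, {"dp": [-12, 0, 1], "spin": 0.0}, {"dp": [-12, 0, 3], "spin": 0.0}, {"dp": [-11, 0, 5], "spin": 0.0}, {"dp": [-9, 0, 6], "spin": 0.0}]
end [ 0.4678 -0.326   0.2544 -1.7469]
```

View pics/w8.png

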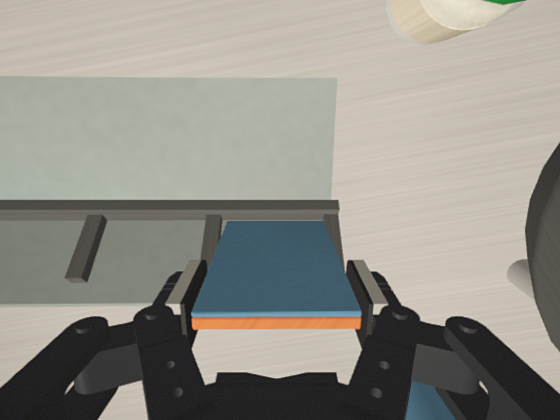

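Seen at hover, the tile's foot (227–325, row 222) sits between the dividers at (213,235) and (333,230), just behind the lip at row 212. I'll lower it until it touches.

{"fn": "arm_command", "kwargs": {
  "plan": [
    {"dp": [-1, 0, 5], "spin": 0},
    {"dp": [0, 0, 5], "spin": 0},
    {"dp": [0, 0, 1], "spin": 0},
    {"dp": [0, 0, 0], "spin": 0}
  ]
}}

```text
clock: 14.1
position: [0.5107, -0.3335, 0.2701]
ee_rot: [0.996, -0.088, 0.002, -0.0]
ft_force: [-2.8, 4.3, 19.6]
grip_width: 0.742
grasp_force: 30.4
```

{"fn": "arm_command", "kwargs": {
  "plan": [
    {"dp": [-6, 0, 0], "spin": 0},
    {"dp": [-6, 0, 1], "spin": 0},
    {"dp": [-6, 0, 1], "spin": 0},
    {"dp": [-6, 0, 2], "spin": 0}
  ]
}}

```text
clock: 14.5
position: [0.4872, -0.3292, 0.2651]
ee_rot: [0.996, -0.088, 0.002, 0.0]
ft_force: [2.0, 0.6, 7.1]
grip_width: 0.744
grasp_force: 30.6
```

{"fn": "arm_command", "kwargs": {
  "plan": [
    {"dp": [-6, 0, 2], "spin": 0},
    {"dp": [-5, 0, 3], "spin": 0},
    {"dp": [-5, 0, 3], "spin": 0},
    {"dp": [-4, 0, 3], "spin": 0},
    {"dp": [0, 0, 0], "spin": 0}
  ]
}}

```text
clock: 15.0
position: [0.4665, -0.3258, 0.2534]
ee_rot: [0.996, -0.088, 0.001, 0.0]
ft_force: [-1.6, 1.2, 6.6]
grip_width: 0.747
grasp_force: 31.6
```

```bash
python3 - <<'E'
from h import *
np.set_printoptions(precision=4,suppress=True)
o=manip.get_obs();print(o['position'],yaw(o),o['ft_force'],o['grip_width'])
a=shot('wrist'); b=shot('side')
cv2.imwrite('pics/c9.png',np.vstack([a[150:400,100:460],cv2.resize(b[180:360,220:400],(360,360))])[:600])
E
```

```text
[ 0.4665 -0.3258  0.2534] -1.7472959057589126 [-1.5708  1.1657  6.5604] 0.7465103864062956
```

View pics/c9.png

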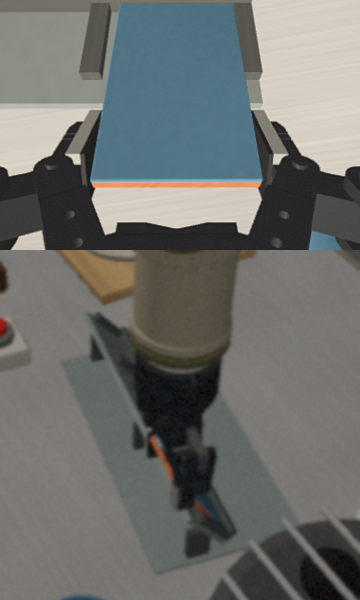

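The tile has pivoted in the grip and leans nearly on the slope, foot at the lip. I'll release it.

{"fn": "arm_command", "kwargs": {
  "plan": [
    {"dp": [0, 0, 0], "spin": 0},
    {"dp": [0, 0, 0], "spin": 0},
    {"dp": [0, 0, 0], "spin": 0},
    {"dp": [0, 0, 0], "spin": 0}
  ],
  "grip": -0.62
}}

```text
clock: 15.5
position: [0.4665, -0.3255, 0.2525]
ee_rot: [0.996, -0.088, -0.0, -0.0]
ft_force: [-0.4, -0.4, 0.3]
grip_width: 0.81
grasp_force: 0.0
```

{"fn": "arm_command", "kwargs": {
  "plan": [
    {"dp": [0, 0, -15], "spin": 0},
    {"dp": [0, 0, -30], "spin": 0},
    {"dp": [0, 0, -40], "spin": 0},
    {"dp": [0, 0, -20], "spin": 0}
  ]
}}

```text
clock: 15.9
position: [0.4665, -0.3264, 0.3618]
ee_rot: [0.996, -0.088, 0.002, 0.001]
ft_force: [0.7, -0.7, 0.2]
grip_width: 0.811
grasp_force: 0.0
```

{"fn": "arm_command", "kwargs": {
  "plan": [
    {"dp": [0, 0, 0], "spin": 0},
    {"dp": [0, 0, 0], "spin": 0},
    {"dp": [0, 0, 0], "spin": 0}
  ]
}}

```text
clock: 16.2
position: [0.4663, -0.3253, 0.3571]
ee_rot: [0.996, -0.088, -0.001, -0.0]
ft_force: [-0.6, 0.6, 0.4]
grip_width: 0.809
grasp_force: 0.0
```

```bash
cat >> h.py <<'E'
def tilepts(y,d=0):
    n=np.array([.766,.643]);u=np.array([-.643,.766]); q=np.array([.03,.03])+.008*n
    P=[]
    for yy,a in((y-.032,0),(y+.032,0),(y+.032,.1),(y-.032,.1)):
        g=q+a*u; P.append([*S(g[0],yy),g[1]])
    return np.array(P)
E
python3 - <<'E'
from h import *
np.set_printoptions(precision=4,suppress=True)
o=manip.get_obs();print(o['position'],yaw(o),o['grip_width'])
im=shot('wrist')
q=proj('wrist',tilepts(-.1225),o).round().astype(int); cv2.polylines(im,[q.reshape(-1,1,2)],True,(0,255,255),1)
cv2.imwrite('pics/w10.png',im)
plan((.47,-.12,.37,-.9),(.4445,.2155,.36,-.015))
E
```

```text
[ 0.4663 -0.3253  0.3571] -1.7468653157205578 0.8094728479400799
[{"dp": [-5, -34, -2], "spin": -0.141}, {"dp": [-1, -34, -2], "spin": -0.141}, {"dp": [4, -34, -2], "spin": -0.141}, {"dp": [9, -33, -2], "spin": -0.141}, {"dp": [14, -31, -3], "spin": -0.141}]
[{"dp": [18, -30, -2], "spin": -0.142}, {"dp": [24, -35, 1], "spin": -0.111}, {"dp": [27, -32, 1], "spin": -0.111}, {"dp": [31, -29, 1], "spin": -0.11}, {"dp": [33, -25, 1], "spin": -0.111}]
[{"dp": [36, -21, 1], "spin": -0.11}, {"dp": [38, -17, 2], "spin": -0.111}, {"dp": [40, -13, 1], "spin": -0.11}, {"dp": [42, -9, 2], "spin": -0.111}]
end [ 0.4444  0.216   0.3599 -0.015 ]
```

View pics/w10.png

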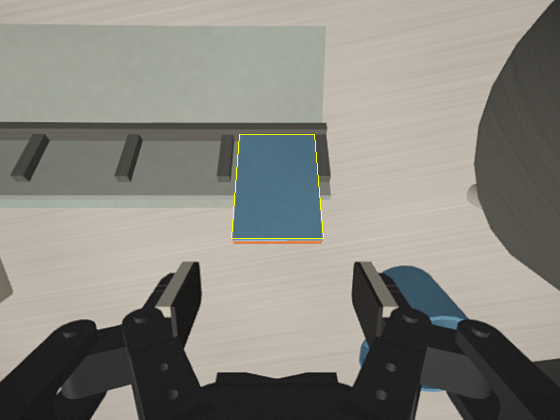

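Tile A is seated: its outline matches the predicted pocket polygon almost exactly. On to tile B. I've viewed 13 pictures, so from here I'll check numerically and keep the last view in reserve.

{"fn": "arm_command", "kwargs": {
  "plan": [
    {"dp": [-5, -34, -2], "spin": -0.141},
    {"dp": [-1, -34, -2], "spin": -0.141},
    {"dp": [4, -34, -2], "spin": -0.141},
    {"dp": [9, -33, -2], "spin": -0.141},
    {"dp": [14, -31, -3], "spin": -0.141}
  ],
  "grip": -1
}}

```text
clock: 16.75
position: [0.4695, -0.1533, 0.3681]
ee_rot: [0.964, 0.264, -0.001, -0.0]
ft_force: [0.6, -0.1, -0.1]
grip_width: 0.999
grasp_force: 0.0
```

{"fn": "arm_command", "kwargs": {
  "plan": [
    {"dp": [18, -30, -2], "spin": -0.142},
    {"dp": [24, -35, 1], "spin": -0.111},
    {"dp": [27, -32, 1], "spin": -0.111},
    {"dp": [31, -29, 1], "spin": -0.11},
    {"dp": [33, -25, 1], "spin": -0.111}
  ]
}}

```text
clock: 17.25
position: [0.457, 0.0495, 0.3661]
ee_rot: [0.848, 0.53, -0.0, -0.0]
ft_force: [1.1, -0.0, 0.3]
grip_width: 1.0
grasp_force: 0.0
```

{"fn": "arm_command", "kwargs": {
  "plan": [
    {"dp": [36, -21, 1], "spin": -0.11},
    {"dp": [38, -17, 2], "spin": -0.111},
    {"dp": [40, -13, 1], "spin": -0.11},
    {"dp": [42, -9, 2], "spin": -0.111},
    {"dp": [0, 0, 0], "spin": 0}
  ]
}}

```text
clock: 17.75
position: [0.4428, 0.2213, 0.3594]
ee_rot: [0.708, 0.706, -0.001, -0.001]
ft_force: [0.3, -0.3, 0.3]
grip_width: 0.999
grasp_force: 0.0
```

{"fn": "arm_command", "kwargs": {
  "plan": [
    {"dp": [0, 0, 40], "spin": 0},
    {"dp": [0, 0, 20], "spin": 0},
    {"dp": [0, 0, 0], "spin": 0},
    {"dp": [0, 0, 0], "spin": 0}
  ]
}}

```text
clock: 18.15
position: [0.4448, 0.2154, 0.3008]
ee_rot: [0.713, 0.701, -0.0, 0.0]
ft_force: [1.0, 0.5, 0.0]
grip_width: 0.999
grasp_force: 0.0
```

```bash
cat >> h.py <<'E'
def toptile(ytop,half=.02):
    """bbox of blue+orange tile pixels near expected top edge, unprojected at z=.112; full-width x centre"""
    o=manip.get_obs(); im=shot('wrist'); hsv=cv2.cvtColor(im,cv2.COLOR_BGR2HSV)
    g=unproj('wrist',np.stack(np.meshgrid(np.arange(560),np.arange(420)),-1).reshape(-1,2),.112,o).reshape(420,560,3)
    h,s,v=cv2.split(hsv); m=((h>95)&(h<115)&(s>110))|((h<14)&(s>150)&(v>140))
    m&=(abs(g[...,1]-ytop)<half)&(abs(g[...,0]-.445)<.06)
    G=g[m]; e=np.array([ (np.percentile(G[abs(G[:,1]-y)<.001,0],[1,99])) if (abs(G[:,1]-y)<.001).sum()>5 else [np.nan]*2 for y in np.arange(ytop-half,ytop+half,.004)])
    print('n',m.sum(),'y range',np.percentile(G[:,1],[1,99]).round(4)); print(np.c_[np.arange(ytop-half,ytop+half,.004),e].round(4))
E
python3 - <<'E'
from h import *
o=manip.get_obs();print(o['position'],yaw(o),o['grip_width'],o['joint_pos'])
toptile(.2165)
plan((.4445,.2165,.247,-.015))
E
```

```text
[0.44480698 0.21535885 0.30084667] -0.01588603272627674 0.9990793025935155 [-0.8117521   0.1304836   0.28831195  1.94220977 -0.04177763  1.07552326
 -0.52174588]
n 4431 y range [0.2135 0.2363]
[[0.1965    nan    nan]
 [0.2005    nan    nan]
 [0.2045    nan    nan]
 [0.2085    nan    nan]
 [0.2125 0.4331 0.4746]
 [0.2165 0.4136 0.475 ]
 [0.2205 0.413  0.4747]
 [0.2245 0.4142 0.4727]
 [0.2285 0.4165 0.4714]
 [0.2325 0.4182 0.4695]]
[{"dp": [0, 0, 27], "spin": -0.0}, {"dp": [1, -1, 28], "spin": -0.001}]
end [ 0.4441  0.2166  0.2466 -0.0147]
```

{"fn": "arm_command", "kwargs": {
  "plan": [
    {"dp": [1, 0, 27], "spin": 0},
    {"dp": [1, 0, 27], "spin": 0},
    {"dp": [0, 0, 0], "spin": 0},
    {"dp": [0, 0, 0], "spin": 0}
  ]
}}

```text
clock: 18.6
position: [0.4451, 0.2178, 0.248]
ee_rot: [0.713, 0.702, 0.0, 0.0]
ft_force: [-0.0, -0.2, 0.5]
grip_width: 1.0
grasp_force: 0.0
```

{"fn": "arm_command", "kwargs": {
  "plan": [
    {"dp": [0, 0, 0], "spin": 0},
    {"dp": [0, 0, 0], "spin": 0},
    {"dp": [0, 0, 0], "spin": 0},
    {"dp": [0, 0, 0], "spin": 0}
  ],
  "grip": 1
}}

```text
clock: 19.0
position: [0.4453, 0.2181, 0.2485]
ee_rot: [0.712, 0.702, 0.001, 0.0]
ft_force: [-1.8, -0.4, 7.3]
grip_width: 0.743
grasp_force: 27.8
```

{"fn": "arm_command", "kwargs": {
  "plan": [
    {"dp": [0, 0, -15], "spin": 0},
    {"dp": [0, 0, -20], "spin": 0},
    {"dp": [0, 0, -20], "spin": 0},
    {"dp": [0, 0, -30], "spin": 0},
    {"dp": [0, 0, -38], "spin": 0}
  ]
}}

```text
clock: 19.5
position: [0.4442, 0.2174, 0.3707]
ee_rot: [0.712, 0.702, -0.001, -0.0]
ft_force: [1.5, 0.4, -1.6]
grip_width: 0.745
grasp_force: 28.6
```

```bash
python3 - <<'E'
from h import *
o=manip.get_obs();print(o['position'],yaw(o),o['grip_width'],o['grasp_force'])
p=seat(0,.08,-.041)
plan((.52,.0,.37,.75),(p[0],p[1],.37,1.3956),(p[0],p[1],p[2]+.011,1.3956))
E
```

```text
[0.44422595 0.21735517 0.3706565 ] -0.015182979548099117 0.7449631617861184 28.557640314102173
[{"dp": [-36, 13, 0], "spin": -0.128}, {"dp": [-37, 9, 0], "spin": -0.127}, {"dp": [-38, 4, 0], "spin": -0.128}, {"dp": [-39, -2, 0], "spin": -0.127}, {"dp": [-38, -6, 0], "spin": -0.128}]
[{"dp": [-36, -11, 1], "spin": -0.127}, {"dp": [-32, -28, 0], "spin": -0.108}, {"dp": [-28, -31, 0], "spin": -0.108}, {"dp": [-25, -34, 0], "spin": -0.107}, {"dp": [-21, -37, 0], "spin": -0.108}]
[{"dp": [-17, -39, 0], "spin": -0.107}, {"dp": [-12, -40, 0], "spin": -0.108}, {"dp": [0, 0, 45], "spin": 0.0}, {"dp": [0, 0, 45], "spin": 0.0}]
end [ 0.5252 -0.2529  0.2797  1.3958]
```

{"fn": "arm_command", "kwargs": {
  "plan": [
    {"dp": [-36, 13, 0], "spin": -0.128},
    {"dp": [-37, 9, 0], "spin": -0.127},
    {"dp": [-38, 4, 0], "spin": -0.128},
    {"dp": [-39, -2, 0], "spin": -0.127},
    {"dp": [-38, -6, 0], "spin": -0.128}
  ]
}}

```text
clock: 20.0
position: [0.5083, 0.0347, 0.3706]
ee_rot: [0.454, 0.891, 0.001, 0.0]
ft_force: [0.4, 0.1, -2.0]
grip_width: 0.747
grasp_force: 28.6
```

{"fn": "arm_command", "kwargs": {
  "plan": [
    {"dp": [-36, -11, 1], "spin": -0.127},
    {"dp": [-32, -28, 0], "spin": -0.108},
    {"dp": [-28, -31, 0], "spin": -0.108},
    {"dp": [-25, -34, 0], "spin": -0.107},
    {"dp": [-21, -37, 0], "spin": -0.108}
  ]
}}

```text
clock: 20.5
position: [0.5242, -0.1699, 0.3696]
ee_rot: [0.191, 0.982, 0.0, 0.001]
ft_force: [0.5, 0.3, -1.9]
grip_width: 0.745
grasp_force: 28.6
```

{"fn": "arm_command", "kwargs": {
  "plan": [
    {"dp": [-17, -39, 0], "spin": -0.107},
    {"dp": [-12, -40, 0], "spin": -0.108},
    {"dp": [0, 0, 0], "spin": 0},
    {"dp": [0, 0, 0], "spin": 0}
  ]
}}

```text
clock: 20.9
position: [0.5253, -0.2536, 0.3691]
ee_rot: [0.089, 0.996, -0.0, 0.0]
ft_force: [0.9, 0.7, -1.4]
grip_width: 0.743
grasp_force: 28.7
```

```bash
python3 - <<'E'
from h import *
o=manip.get_obs();print(o['position'],yaw(o),o['joint_pos'],o['grip_width'])
p=seat(0,.08,-.041); print(p)
plan((p[0],p[1],p[2]+.010,1.3956))
E
```

```text
[ 0.52531258 -0.25361339  0.36909349] 1.3931008310998556 [-0.12481783  0.28803048  0.59949429  1.65335068 -0.16964607  1.25239106
  1.90186213] 0.7430938030574891
[ 0.52534162 -0.25314103  0.26893923]
[{"dp": [0, 0, 30], "spin": -0.001}, {"dp": [0, 0, 30], "spin": -0.001}, {"dp": [0, 0, 30], "spin": -0.0}]
end [ 0.5253 -0.2536  0.2791  1.3951]
```

{"fn": "arm_command", "kwargs": {
  "plan": [
    {"dp": [0, 0, 35], "spin": 0},
    {"dp": [0, 0, 35], "spin": 0},
    {"dp": [1, 0, 20], "spin": 0},
    {"dp": [0, 0, 0], "spin": 0},
    {"dp": [0, 0, 0], "spin": 0}
  ]
}}

```text
clock: 21.4
position: [0.5253, -0.2514, 0.2796]
ee_rot: [0.087, 0.996, 0.0, 0.0]
ft_force: [0.1, 0.2, -0.5]
grip_width: 0.741
grasp_force: 28.7
```

{"fn": "arm_command", "kwargs": {
  "plan": [
    {"dp": [0, 0, 5], "spin": 0},
    {"dp": [0, 0, 5], "spin": 0},
    {"dp": [0, 0, 1], "spin": 0},
    {"dp": [0, 0, 0], "spin": 0}
  ]
}}

```text
clock: 21.8
position: [0.5252, -0.2527, 0.2694]
ee_rot: [0.087, 0.996, -0.0, 0.001]
ft_force: [-2.5, 1.0, 9.0]
grip_width: 0.743
grasp_force: 28.3
```

```bash
python3 - <<'E'
from h import *
o=manip.get_obs();print(o['position'],yaw(o),o['ft_force'],o['torque'])
E
```

```text
[ 0.52523031 -0.25273375  0.26937487] 1.395745872329956 [-2.53247452  0.98305532  8.96556557] [ 2.69914156e-01  6.47605604e-01 -4.01269556e-04]
```

Contact at the expected height. I'll run the arc now and then release.

{"fn": "arm_command", "kwargs": {
  "plan": [
    {"dp": [6, 0, 0], "spin": 0},
    {"dp": [6, 0, 1], "spin": 0},
    {"dp": [6, 0, 1], "spin": 0},
    {"dp": [6, 0, 2], "spin": 0}
  ]
}}

```text
clock: 22.2
position: [0.502, -0.2486, 0.2655]
ee_rot: [0.087, 0.996, -0.0, 0.003]
ft_force: [1.9, -0.8, 7.4]
grip_width: 0.744
grasp_force: 29.3
```

{"fn": "arm_command", "kwargs": {
  "plan": [
    {"dp": [6, 0, 2], "spin": 0},
    {"dp": [5, 0, 3], "spin": 0},
    {"dp": [5, 0, 3], "spin": 0},
    {"dp": [4, 0, 3], "spin": 0},
    {"dp": [0, 0, 0], "spin": 0}
  ]
}}

```text
clock: 22.7
position: [0.4814, -0.2451, 0.2539]
ee_rot: [0.088, 0.996, -0.0, 0.001]
ft_force: [-0.6, -0.5, 8.3]
grip_width: 0.748
grasp_force: 30.6
```

{"fn": "arm_command", "kwargs": {
  "plan": [
    {"dp": [0, 0, 0], "spin": 0},
    {"dp": [0, 0, 0], "spin": 0},
    {"dp": [0, 0, 0], "spin": 0},
    {"dp": [0, 0, 0], "spin": 0}
  ],
  "grip": -0.6
}}

```text
clock: 23.1
position: [0.4814, -0.2446, 0.2526]
ee_rot: [0.087, 0.996, 0.0, -0.0]
ft_force: [0.3, 0.8, -0.4]
grip_width: 0.8
grasp_force: 0.0
```

{"fn": "arm_command", "kwargs": {
  "plan": [
    {"dp": [0, 0, -15], "spin": 0},
    {"dp": [0, 0, -30], "spin": 0},
    {"dp": [0, 0, -40], "spin": 0},
    {"dp": [0, 0, -20], "spin": 0}
  ]
}}

```text
clock: 23.5
position: [0.4816, -0.2454, 0.3618]
ee_rot: [0.088, 0.996, -0.0, 0.002]
ft_force: [-0.1, 0.5, -0.3]
grip_width: 0.798
grasp_force: 0.0
```

```bash
cat >> h.py <<'E'
def tiles_check(ys,cam='wrist'):
    """compare blue pixels with predicted polygons of seated tiles"""
    o=manip.get_obs(); im=shot(cam); hsv=cv2.cvtColor(im,cv2.COLOR_BGR2HSV); h,s,v=cv2.split(hsv)
    m=((h>95)&(h<115)&(s>90)).astype(np.uint8)
    for y in ys:
        q=proj(cam,tilepts(y),o); a=np.zeros_like(m); cv2.fillPoly(a,[q.round().astype(np.int32)],1)
        k=cv2.dilate(a,np.ones((13,13)))
        b=m&k; print(y,'pred',a.sum(),'blue in pred',(a&b).sum(),'extra near',(b&(1-a)).sum(), 'centre d px',(np.argwhere(b).mean(0)-np.argwhere(a).mean(0)).round(1) if b.any() else None,'poly',q.round(0).tolist()[0])
E
python3 - <<'E'
from h import *
o=manip.get_obs();print(o['position'],yaw(o),o['grip_width'])
tiles_check([-.1225,-.041])
tiles_check([-.1225,-.041],'top')
plan((.52,.0,.37,.75),(.4445,.273,.37,-.015),(.4445,.273,.30,-.015))
E
```

```text
[ 0.48157725 -0.24536839  0.36182854] 1.3952570450070176 0.7981417857740721
-0.1225 pred 3519 blue in pred 3342 extra near 394 centre d px [-1.9 -0.1] poly [158.0, 240.0]
-0.041 pred 3524 blue in pred 3386 extra near 473 centre d px [-1.9  0.1] poly [243.0, 240.0]
-0.1225 pred 576 blue in pred 0 extra near 0 centre d px None poly [401.0, 211.0]
-0.041 pred 576 blue in pred 163 extra near 0 centre d px [5.9 0.6] poly [371.0, 206.0]
[{"dp": [1, 41, -1], "spin": 0.108}, {"dp": [5, 41, -1], "spin": 0.108}, {"dp": [10, 40, -2], "spin": 0.107}, {"dp": [14, 39, -1], "spin": 0.108}, {"dp": [18, 38, -2], "spin": 0.107}]
[{"dp": [22, 35, -1], "spin": 0.108}, {"dp": [36, 19, 0], "spin": 0.109}, {"dp": [38, 15, 0], "spin": 0.109}, {"dp": [39, 10, 0], "spin": 0.109}, {"dp": [40, 6, 0], "spin": 0.109}]
[{"dp": [40, 2, 0], "spin": 0.11}, {"dp": [40, -3, 0], "spin": 0.109}, {"dp": [40, -7, 0], "spin": 0.11}, {"dp": [0, 0, 35], "spin": -0.0}, {"dp": [0, 0, 35], "spin": -0.0}]
end [ 0.4446  0.2727  0.2998 -0.0154]
```

Both tiles match their predicted outlines. Now tile C.

{"fn": "arm_command", "kwargs": {
  "plan": [
    {"dp": [1, 41, -1], "spin": 0.108},
    {"dp": [5, 41, -1], "spin": 0.108},
    {"dp": [10, 40, -2], "spin": 0.107},
    {"dp": [14, 39, -1], "spin": 0.108},
    {"dp": [18, 38, -2], "spin": 0.107}
  ],
  "grip": -1
}}

```text
clock: 24.1
position: [0.513, -0.0386, 0.3648]
ee_rot: [0.351, 0.936, -0.0, -0.0]
ft_force: [1.3, -0.8, 0.2]
grip_width: 1.001
grasp_force: 0.0
```

{"fn": "arm_command", "kwargs": {
  "plan": [
    {"dp": [22, 35, -1], "spin": 0.108},
    {"dp": [36, 19, 0], "spin": 0.109},
    {"dp": [38, 15, 0], "spin": 0.109},
    {"dp": [39, 10, 0], "spin": 0.109},
    {"dp": [40, 6, 0], "spin": 0.109}
  ]
}}

```text
clock: 24.6
position: [0.4753, 0.1584, 0.3658]
ee_rot: [0.59, 0.808, -0.0, -0.0]
ft_force: [1.3, -0.2, -0.2]
grip_width: 1.004
grasp_force: 0.0
```

{"fn": "arm_command", "kwargs": {
  "plan": [
    {"dp": [40, 2, 0], "spin": 0.11},
    {"dp": [40, -3, 0], "spin": 0.109},
    {"dp": [40, -7, 0], "spin": 0.11},
    {"dp": [0, 0, 35], "spin": 0},
    {"dp": [0, 0, 35], "spin": 0}
  ]
}}

```text
clock: 25.1
position: [0.4433, 0.2749, 0.2954]
ee_rot: [0.712, 0.703, 0.001, 0.0]
ft_force: [-0.3, -0.9, 0.1]
grip_width: 0.999
grasp_force: 0.0
```

{"fn": "arm_command", "kwargs": {
  "plan": [
    {"dp": [0, 0, 0], "spin": 0},
    {"dp": [0, 0, 0], "spin": 0},
    {"dp": [0, 0, 0], "spin": 0}
  ]
}}

```text
clock: 25.4
position: [0.4446, 0.2735, 0.2977]
ee_rot: [0.713, 0.702, 0.001, 0.0]
ft_force: [-0.4, -0.4, 0.0]
grip_width: 0.999
grasp_force: 0.0
```

```bash
python3 - <<'E'
from h import *
o=manip.get_obs();print(o['position'],yaw(o),o['grip_width'],o['joint_pos'])
toptile(.273)
plan((.4445,.273,.247,-.015))
E
```

```text
[0.44457241 0.27348351 0.29767014] -0.015705775773114918 0.9991116483659322 [-0.87580575  0.1936901   0.2629654   1.87794898 -0.05712294  1.07461598
 -0.60615319]
n 4684 y range [0.2685 0.2928]
[[0.253     nan    nan]
 [0.257     nan    nan]
 [0.261     nan    nan]
 [0.265     nan    nan]
 [0.269  0.4271 0.4744]
 [0.273  0.4135 0.4748]
 [0.277  0.4138 0.4744]
 [0.281  0.4149 0.4729]
 [0.285  0.4162 0.4713]
 [0.289  0.4184 0.4693]
 [0.293  0.4196 0.4687]]
[{"dp": [0, 0, 25], "spin": -0.0}, {"dp": [-1, 0, 26], "spin": -0.001}]
end [ 0.4445  0.2725  0.2467 -0.0146]
```

{"fn": "arm_command", "kwargs": {
  "plan": [
    {"dp": [0, 0, 26], "spin": 0},
    {"dp": [0, 0, 26], "spin": 0},
    {"dp": [0, 0, 0], "spin": 0},
    {"dp": [0, 0, 0], "spin": 0}
  ]
}}

```text
clock: 25.85
position: [0.4443, 0.2736, 0.245]
ee_rot: [0.712, 0.702, 0.0, 0.0]
ft_force: [0.4, -0.6, 0.9]
grip_width: 1.004
grasp_force: 0.0
```

{"fn": "arm_command", "kwargs": {
  "plan": [
    {"dp": [0, 0, 0], "spin": 0},
    {"dp": [0, 0, 0], "spin": 0},
    {"dp": [0, 0, 0], "spin": 0},
    {"dp": [0, 0, 0], "spin": 0}
  ],
  "grip": 1
}}

```text
clock: 26.25
position: [0.4444, 0.2739, 0.2455]
ee_rot: [0.712, 0.702, 0.001, -0.0]
ft_force: [-0.8, -0.7, 6.9]
grip_width: 0.749
grasp_force: 26.1
```

{"fn": "arm_command", "kwargs": {
  "plan": [
    {"dp": [0, 0, -15], "spin": 0},
    {"dp": [0, 0, -20], "spin": 0},
    {"dp": [0, 0, -20], "spin": 0},
    {"dp": [0, 0, -30], "spin": 0},
    {"dp": [0, 0, -38], "spin": 0}
  ]
}}

```text
clock: 26.75
position: [0.4435, 0.2731, 0.3677]
ee_rot: [0.712, 0.702, -0.001, -0.0]
ft_force: [-0.0, 1.1, -0.3]
grip_width: 0.746
grasp_force: 28.2
```

```bash
python3 - <<'E'
from h import *
o=manip.get_obs();print(o['position'],yaw(o),o['grip_width'],o['grasp_force'])
p=seat(0,.08,.041); print(p)
plan((.52,.05,.37,.75),(p[0]-.001,p[1],.37,1.3956),(p[0]-.001,p[1],p[2]+.011,1.3956))
E
```

```text
[0.44345592 0.27313352 0.36765332] -0.015061812105424236 0.7462495170117595 28.239458799362183
[ 0.53969922 -0.17240777  0.26893923]
[{"dp": [-37, 13, 0], "spin": -0.128}, {"dp": [-38, 9, 0], "spin": -0.127}, {"dp": [-39, 3, -1], "spin": -0.128}, {"dp": [-39, -1, 0], "spin": -0.127}, {"dp": [-39, -7, -1], "spin": -0.128}]
[{"dp": [-38, -11, 0], "spin": -0.127}, {"dp": [-35, -28, 0], "spin": -0.129}, {"dp": [-31, -32, 0], "spin": -0.129}, {"dp": [-27, -36, 0], "spin": -0.129}, {"dp": [-22, -39, 0], "spin": -0.129}]
[{"dp": [-18, -41, 0], "spin": -0.13}, {"dp": [0, 0, 45], "spin": 0.0}, {"dp": [0, 0, 45], "spin": 0.0}]
end [ 0.5389 -0.1728  0.2797  1.3959]
```

{"fn": "arm_command", "kwargs": {
  "plan": [
    {"dp": [-37, 13, 0], "spin": -0.128},
    {"dp": [-38, 9, 0], "spin": -0.127},
    {"dp": [-39, 3, -1], "spin": -0.128},
    {"dp": [-39, -1, 0], "spin": -0.127},
    {"dp": [-39, -7, -1], "spin": -0.128}
  ]
}}

```text
clock: 27.25
position: [0.5074, 0.0864, 0.3696]
ee_rot: [0.454, 0.891, 0.001, 0.0]
ft_force: [1.0, 1.1, -0.5]
grip_width: 0.747
grasp_force: 28.3
```

{"fn": "arm_command", "kwargs": {
  "plan": [
    {"dp": [-38, -11, 0], "spin": -0.127},
    {"dp": [-35, -28, 0], "spin": -0.129},
    {"dp": [-31, -32, 0], "spin": -0.129},
    {"dp": [-27, -36, 0], "spin": -0.129},
    {"dp": [-22, -39, 0], "spin": -0.129}
  ]
}}

```text
clock: 27.75
position: [0.5339, -0.1273, 0.3697]
ee_rot: [0.153, 0.988, 0.0, 0.001]
ft_force: [0.2, 0.2, -0.5]
grip_width: 0.739
grasp_force: 28.3
```

{"fn": "arm_command", "kwargs": {
  "plan": [
    {"dp": [-18, -41, 0], "spin": -0.13},
    {"dp": [0, 0, 40], "spin": 0},
    {"dp": [0, 0, 40], "spin": 0},
    {"dp": [0, 0, 8], "spin": 0},
    {"dp": [0, 0, 0], "spin": 0}
  ]
}}

```text
clock: 28.25
position: [0.5383, -0.169, 0.2805]
ee_rot: [0.092, 0.996, -0.0, -0.001]
ft_force: [-1.2, -0.4, 0.3]
grip_width: 0.744
grasp_force: 28.6
```

{"fn": "arm_command", "kwargs": {
  "plan": [
    {"dp": [0, 0, 0], "spin": 0},
    {"dp": [0, 0, 0], "spin": 0}
  ]
}}

```text
clock: 28.45
position: [0.5395, -0.1687, 0.2829]
ee_rot: [0.092, 0.996, 0.0, 0.002]
ft_force: [0.5, -1.2, -1.3]
grip_width: 0.744
grasp_force: 28.6
```

```bash
python3 - <<'E'
from h import *
o=manip.get_obs();print(o['position'],yaw(o),o['ft_force'])
p=seat(0,.0775,.041); print(p)
plan((p[0]-.001,p[1],p[2]-.001,1.3956))
E
```

```text
[ 0.53945356 -0.16868669  0.2828887 ] 1.3864733924630759 [ 0.51801031 -1.1708766  -1.2932555 ]
[ 0.53969922 -0.17240777  0.26643923]
[{"dp": [0, -4, 17], "spin": -0.009}]
end [ 0.5387 -0.1726  0.2659  1.3955]
```

{"fn": "arm_command", "kwargs": {
  "plan": [
    {"dp": [0, -4, 4], "spin": -0.009},
    {"dp": [0, 0, 0], "spin": 0},
    {"dp": [0, 0, 6], "spin": 0},
    {"dp": [0, 0, 6], "spin": 0},
    {"dp": [0, 0, 0], "spin": 0}
  ]
}}

```text
clock: 28.95
position: [0.5386, -0.1732, 0.2658]
ee_rot: [0.088, 0.996, -0.0, 0.001]
ft_force: [-1.5, -0.1, 11.2]
grip_width: 0.745
grasp_force: 30.8
```

{"fn": "arm_command", "kwargs": {
  "plan": [
    {"dp": [0, 0, 0], "spin": 0},
    {"dp": [0, 0, 0], "spin": 0}
  ]
}}

```text
clock: 29.15
position: [0.5386, -0.1732, 0.2658]
ee_rot: [0.088, 0.996, -0.0, 0.001]
ft_force: [0.1, -0.5, 10.3]
grip_width: 0.74
grasp_force: 30.8
```

{"fn": "arm_command", "kwargs": {
  "plan": [
    {"dp": [6, 1, 0], "spin": 0},
    {"dp": [6, 0, 1], "spin": 0},
    {"dp": [6, 0, 1], "spin": 0},
    {"dp": [6, 0, 2], "spin": 0}
  ]
}}

```text
clock: 29.55
position: [0.5154, -0.1682, 0.2618]
ee_rot: [0.088, 0.996, -0.0, 0.002]
ft_force: [2.7, -2.3, 6.1]
grip_width: 0.742
grasp_force: 31.7
```

{"fn": "arm_command", "kwargs": {
  "plan": [
    {"dp": [6, 0, 2], "spin": 0},
    {"dp": [5, 0, 3], "spin": 0},
    {"dp": [5, 0, 3], "spin": 0},
    {"dp": [3, 0, 2], "spin": 0},
    {"dp": [0, 0, 0], "spin": 0}
  ]
}}

```text
clock: 30.05
position: [0.4961, -0.1645, 0.251]
ee_rot: [0.088, 0.996, -0.0, 0.001]
ft_force: [0.7, -1.5, 3.9]
grip_width: 0.745
grasp_force: 31.7
```

{"fn": "arm_command", "kwargs": {
  "plan": [
    {"dp": [0, 0, 0], "spin": 0},
    {"dp": [0, 0, 0], "spin": 0},
    {"dp": [0, 0, 0], "spin": 0},
    {"dp": [0, 0, 0], "spin": 0}
  ],
  "grip": -0.6
}}

```text
clock: 30.45
position: [0.4956, -0.1643, 0.2504]
ee_rot: [0.088, 0.996, 0.0, -0.0]
ft_force: [-0.7, -0.2, 0.1]
grip_width: 0.797
grasp_force: 0.0
```

{"fn": "arm_command", "kwargs": {
  "plan": [
    {"dp": [0, 0, -15], "spin": 0},
    {"dp": [0, 0, -30], "spin": 0},
    {"dp": [0, 0, -40], "spin": 0},
    {"dp": [0, 0, -20], "spin": 0},
    {"dp": [0, 0, 0], "spin": 0}
  ]
}}

```text
clock: 30.95
position: [0.4964, -0.1647, 0.3586]
ee_rot: [0.088, 0.996, 0.0, 0.002]
ft_force: [-0.0, 0.7, 0.1]
grip_width: 0.804
grasp_force: 0.0
```

```bash
python3 - <<'E'
from h import *
o=manip.get_obs();print(o['position'],yaw(o),o['grip_width'])
tiles_check([-.1225,-.041,.041])
plan((.50,.07,.37,.75),(.446,.328,.37,-.015),(.446,.328,.30,-.015))
E
```

```text
[ 0.49636593 -0.16474121  0.35863867] 1.394659600386181 0.8041117237087124
-0.1225 pred 3614 blue in pred 3347 extra near 578 centre d px [-3.1  0.3] poly [69.0, 241.0]
-0.041 pred 3655 blue in pred 3439 extra near 573 centre d px [-3.2  0.3] poly [156.0, 241.0]
0.041 pred 3589 blue in pred 3356 extra near 457 centre d px [-2.7  0.3] poly [243.0, 241.0]
[{"dp": [6, 39, -2], "spin": 0.107}, {"dp": [10, 38, -2], "spin": 0.108}, {"dp": [14, 36, -2], "spin": 0.107}, {"dp": [18, 35, -2], "spin": 0.108}, {"dp": [22, 32, -3], "spin": 0.107}]
[{"dp": [25, 30, -2], "spin": 0.108}, {"dp": [38, 23, 0], "spin": 0.127}, {"dp": [40, 18, 0], "spin": 0.128}, {"dp": [42, 12, 0], "spin": 0.127}, {"dp": [43, 7, 0], "spin": 0.128}]
[{"dp": [44, 1, 0], "spin": 0.127}, {"dp": [44, -4, 0], "spin": 0.128}, {"dp": [0, 0, 35], "spin": -0.0}, {"dp": [0, 0, 35], "spin": -0.0}]
end [ 0.4459  0.3281  0.2997 -0.0152]
```

Three tiles are seated. Now tile D, whose glaze faces +y, so it turns the same way as A.

{"fn": "arm_command", "kwargs": {
  "plan": [
    {"dp": [6, 39, -2], "spin": 0.107},
    {"dp": [10, 38, -2], "spin": 0.108},
    {"dp": [14, 36, -2], "spin": 0.107},
    {"dp": [18, 35, -2], "spin": 0.108},
    {"dp": [22, 32, -3], "spin": 0.107}
  ],
  "grip": -1
}}

```text
clock: 31.5
position: [0.4989, 0.0328, 0.3654]
ee_rot: [0.351, 0.936, -0.001, -0.001]
ft_force: [0.0, -0.0, -0.6]
grip_width: 0.996
grasp_force: 0.0
```

{"fn": "arm_command", "kwargs": {
  "plan": [
    {"dp": [25, 30, -2], "spin": 0.108},
    {"dp": [38, 23, 0], "spin": 0.127},
    {"dp": [40, 18, 0], "spin": 0.128},
    {"dp": [42, 12, 0], "spin": 0.127},
    {"dp": [43, 7, 0], "spin": 0.128}
  ]
}}

```text
clock: 32.0
position: [0.4631, 0.2435, 0.3673]
ee_rot: [0.62, 0.785, -0.001, -0.0]
ft_force: [0.8, -0.3, 0.1]
grip_width: 0.999
grasp_force: 0.0
```

{"fn": "arm_command", "kwargs": {
  "plan": [
    {"dp": [44, 1, 0], "spin": 0.127},
    {"dp": [44, -4, 0], "spin": 0.128},
    {"dp": [0, 0, 35], "spin": 0},
    {"dp": [0, 0, 33], "spin": 0},
    {"dp": [0, 0, 0], "spin": 0}
  ]
}}

```text
clock: 32.5
position: [0.4439, 0.3274, 0.2952]
ee_rot: [0.712, 0.702, -0.005, -0.0]
ft_force: [-0.3, -0.2, -0.2]
grip_width: 1.0
grasp_force: 0.0
```

{"fn": "arm_command", "kwargs": {
  "plan": [
    {"dp": [0, 0, 0], "spin": 0},
    {"dp": [0, 0, 0], "spin": 0}
  ]
}}

```text
clock: 32.7
position: [0.4463, 0.3283, 0.3022]
ee_rot: [0.713, 0.701, 0.001, -0.0]
ft_force: [0.5, -0.6, 0.9]
grip_width: 1.0
grasp_force: 0.0
```

```bash
python3 - <<'E'
from h import *
o=manip.get_obs();print(o['position'],yaw(o),o['grip_width'],o['joint_pos'])
toptile(.329)
plan((.446,.328,.247,-.015))
E
```

```text
[0.44626784 0.3282658  0.30220129] -0.015853092820036774 0.999978160100677 [-0.89619715  0.25606737  0.20702203  1.78963611 -0.05869442  1.09993036
 -0.68504265]
n 1429 y range [0.3244 0.3327]
[[0.309     nan    nan]
 [0.313     nan    nan]
 [0.317     nan    nan]
 [0.321     nan    nan]
 [0.325  0.4176 0.4777]
 [0.329  0.4162 0.4768]
 [0.333  0.4165 0.4635]
 [0.337     nan    nan]
 [0.341     nan    nan]
 [0.345     nan    nan]
 [0.349     nan    nan]]
[{"dp": [0, 0, 28], "spin": -0.0}, {"dp": [0, 0, 27], "spin": -0.001}]
end [ 0.4463  0.3283  0.2474 -0.0148]
```

{"fn": "arm_command", "kwargs": {
  "plan": [
    {"dp": [0, 0, 28], "spin": 0},
    {"dp": [0, 0, 27], "spin": 0},
    {"dp": [0, 0, 0], "spin": 0},
    {"dp": [0, 0, 0], "spin": 0}
  ]
}}

```text
clock: 33.15
position: [0.4461, 0.3284, 0.2471]
ee_rot: [0.713, 0.702, 0.001, -0.0]
ft_force: [0.2, 0.4, 1.3]
grip_width: 1.002
grasp_force: 0.0
```

{"fn": "arm_command", "kwargs": {
  "plan": [
    {"dp": [0, 0, 0], "spin": 0},
    {"dp": [0, 0, 0], "spin": 0},
    {"dp": [0, 0, 0], "spin": 0},
    {"dp": [0, 0, 0], "spin": 0}
  ],
  "grip": 1
}}

```text
clock: 33.55
position: [0.4463, 0.3287, 0.2476]
ee_rot: [0.713, 0.702, 0.002, -0.0]
ft_force: [-0.1, -1.6, 7.0]
grip_width: 0.743
grasp_force: 27.1
```

{"fn": "arm_command", "kwargs": {
  "plan": [
    {"dp": [0, 0, -15], "spin": 0},
    {"dp": [0, 0, -20], "spin": 0},
    {"dp": [0, 0, -20], "spin": 0},
    {"dp": [0, 0, -30], "spin": 0},
    {"dp": [0, 0, -38], "spin": 0}
  ]
}}

```text
clock: 34.05
position: [0.4453, 0.3279, 0.3694]
ee_rot: [0.712, 0.702, -0.001, -0.0]
ft_force: [0.5, 0.7, -0.5]
grip_width: 0.743
grasp_force: 28.3
```

```bash
python3 - <<'E'
from h import *
o=manip.get_obs();print(o['position'],yaw(o),o['grip_width'],o['grasp_force'])
p=seat(0,.08,.1225); print(p)
plan((.48,.10,.37,-.9),(p[0]-.001,p[1],.37,-1.747))
E
```

```text
[0.44528018 0.32790954 0.36944755] -0.015278806269029954 0.7425671869618348 28.263669312000275
[ 0.55396929 -0.09216679  0.26893923]
[{"dp": [-32, 5, 0], "spin": 0.126}, {"dp": [-32, 10, 0], "spin": 0.126}, {"dp": [-30, 13, 0], "spin": 0.127}, {"dp": [-28, 17, 0], "spin": 0.126}, {"dp": [-26, 21, 0], "spin": 0.127}]
[{"dp": [-23, 24, 0], "spin": 0.126}, {"dp": [-20, 26, -1], "spin": 0.127}, {"dp": [-10, 33, 0], "spin": 0.141}, {"dp": [-6, 34, 0], "spin": 0.141}, {"dp": [-1, 34, 0], "spin": 0.141}]
[{"dp": [4, 34, 0], "spin": 0.141}, {"dp": [9, 33, 0], "spin": 0.141}, {"dp": [13, 31, 0], "spin": 0.142}]
end [ 0.5532 -0.0919  0.3704 -1.7473]
```

{"fn": "arm_command", "kwargs": {
  "plan": [
    {"dp": [-32, 5, 0], "spin": 0.126},
    {"dp": [-32, 10, 0], "spin": 0.126},
    {"dp": [-30, 13, 0], "spin": 0.127},
    {"dp": [-28, 17, 0], "spin": 0.126},
    {"dp": [-26, 21, 0], "spin": 0.127}
  ]
}}

```text
clock: 34.55
position: [0.4704, 0.164, 0.3694]
ee_rot: [0.896, 0.443, 0.001, -0.0]
ft_force: [0.4, -0.7, -0.8]
grip_width: 0.743
grasp_force: 28.3
```

{"fn": "arm_command", "kwargs": {
  "plan": [
    {"dp": [-23, 24, 0], "spin": 0.126},
    {"dp": [-20, 26, -1], "spin": 0.127},
    {"dp": [-10, 33, 0], "spin": 0.141},
    {"dp": [-6, 34, 0], "spin": 0.141},
    {"dp": [-1, 34, 0], "spin": 0.141}
  ]
}}

```text
clock: 35.05
position: [0.5172, 0.0022, 0.3705]
ee_rot: [0.993, 0.121, 0.001, -0.0]
ft_force: [1.0, 0.3, -1.2]
grip_width: 0.739
grasp_force: 28.3
```

{"fn": "arm_command", "kwargs": {
  "plan": [
    {"dp": [4, 34, 0], "spin": 0.141},
    {"dp": [9, 33, 0], "spin": 0.141},
    {"dp": [13, 31, 0], "spin": 0.142},
    {"dp": [0, 0, 0], "spin": 0},
    {"dp": [0, 0, 0], "spin": 0}
  ]
}}

```text
clock: 35.55
position: [0.5536, -0.0921, 0.37]
ee_rot: [0.996, -0.089, 0.0, -0.0]
ft_force: [0.3, 1.0, -0.9]
grip_width: 0.739
grasp_force: 28.3
```

{"fn": "arm_command", "kwargs": {
  "plan": [
    {"dp": [0, 0, 35], "spin": 0},
    {"dp": [0, 0, 35], "spin": 0},
    {"dp": [0, 0, 18], "spin": 0},
    {"dp": [0, 0, 0], "spin": 0},
    {"dp": [0, 0, 0], "spin": 0}
  ]
}}

```text
clock: 36.05
position: [0.5536, -0.0907, 0.2824]
ee_rot: [0.996, -0.087, -0.0, -0.0]
ft_force: [-0.3, -0.2, -0.3]
grip_width: 0.743
grasp_force: 28.3
```

```bash
python3 - <<'E'
from h import *
o=manip.get_obs();print(o['position'],yaw(o),o['ft_force'],o['joint_pos'])
p=seat(0,.0795,.1225); print(p)
plan((p[0]-.001,p[1],p[2]-.001,-1.747))
E
```

```text
[ 0.5536466  -0.09068209  0.28241696] -1.7454217210100285 [-0.29234345 -0.19239574 -0.33703281] [-0.45554394  0.33516897  0.63927732  1.80762948 -0.22598695  1.07249415
 -1.47937574]
[ 0.55396929 -0.09216679  0.26843923]
[{"dp": [0, 2, 15], "spin": 0.002}]
end [ 0.5533 -0.0927  0.2674 -1.7474]
```

{"fn": "arm_command", "kwargs": {
  "plan": [
    {"dp": [0, 2, 3], "spin": 0},
    {"dp": [0, 0, 0], "spin": 0},
    {"dp": [0, 0, 6], "spin": 0},
    {"dp": [0, 0, 6], "spin": 0},
    {"dp": [0, 0, 0], "spin": 0}
  ]
}}

```text
clock: 36.55
position: [0.5539, -0.0936, 0.2679]
ee_rot: [0.996, -0.088, 0.001, -0.0]
ft_force: [-2.1, 0.3, 12.1]
grip_width: 0.742
grasp_force: 30.5
```

{"fn": "arm_command", "kwargs": {
  "plan": [
    {"dp": [0, 0, 0], "spin": 0},
    {"dp": [0, 0, 0], "spin": 0}
  ]
}}

```text
clock: 36.75
position: [0.5539, -0.0936, 0.2679]
ee_rot: [0.996, -0.088, 0.001, -0.0]
ft_force: [-2.4, 0.5, 11.6]
grip_width: 0.749
grasp_force: 30.5
```

{"fn": "arm_command", "kwargs": {
  "plan": [
    {"dp": [-6, -1, 0], "spin": 0},
    {"dp": [-6, 0, 1], "spin": 0},
    {"dp": [-6, 0, 1], "spin": 0},
    {"dp": [-6, 0, 2], "spin": 0}
  ]
}}

```text
clock: 37.15
position: [0.5307, -0.0887, 0.2639]
ee_rot: [0.996, -0.088, 0.002, 0.0]
ft_force: [2.5, -1.2, 6.7]
grip_width: 0.745
grasp_force: 30.7
```

{"fn": "arm_command", "kwargs": {
  "plan": [
    {"dp": [-6, 0, 2], "spin": 0},
    {"dp": [-5, 0, 3], "spin": 0},
    {"dp": [-5, 0, 3], "spin": 0},
    {"dp": [-4, 0, 3], "spin": 0},
    {"dp": [0, 0, 0], "spin": 0}
  ]
}}

```text
clock: 37.65
position: [0.5103, -0.0849, 0.2522]
ee_rot: [0.996, -0.088, 0.001, -0.0]
ft_force: [-1.1, 0.0, 6.3]
grip_width: 0.745
grasp_force: 31.9
```

{"fn": "arm_command", "kwargs": {
  "plan": [
    {"dp": [0, 0, 0], "spin": 0},
    {"dp": [0, 0, 0], "spin": 0},
    {"dp": [0, 0, 0], "spin": 0},
    {"dp": [0, 0, 0], "spin": 0}
  ],
  "grip": -0.6
}}

```text
clock: 38.05
position: [0.51, -0.0847, 0.2515]
ee_rot: [0.996, -0.088, -0.0, -0.0]
ft_force: [-0.3, -0.5, -0.2]
grip_width: 0.799
grasp_force: 0.0
```

{"fn": "arm_command", "kwargs": {
  "plan": [
    {"dp": [0, 0, -15], "spin": 0},
    {"dp": [0, 0, -30], "spin": 0},
    {"dp": [0, 0, -40], "spin": 0},
    {"dp": [0, 0, -45], "spin": 0},
    {"dp": [0, 0, 0], "spin": 0}
  ]
}}

```text
clock: 38.55
position: [0.5113, -0.0855, 0.3872]
ee_rot: [0.996, -0.088, 0.004, -0.001]
ft_force: [0.9, -0.1, -0.7]
grip_width: 0.801
grasp_force: 0.0
```

{"fn": "arm_command", "kwargs": {
  "plan": [
    {"dp": [-20, 35, -5], "spin": 0},
    {"dp": [-10, 35, 0], "spin": 0},
    {"dp": [0, 0, 0], "spin": 0},
    {"dp": [0, 0, 0], "spin": 0},
    {"dp": [0, 0, 0], "spin": 0}
  ]
}}

```text
clock: 39.05
position: [0.4687, -0.1475, 0.3865]
ee_rot: [0.996, -0.088, -0.0, -0.0]
ft_force: [-0.3, 1.0, -0.9]
grip_width: 0.799
grasp_force: 0.0
```

```bash
python3 - <<'E'
from h import *
o=manip.get_obs();print(o['position'],yaw(o),o['grip_width'])
tiles_check([-.1225,-.041,.041,.122])
a=shot('wrist'); t=viewer.camera('top'); print([(np.round(d['position'],3).tolist(),round(d['score'],2)) for d in finder.find_in('top','pestle_center')],[(np.round(d['position'],3).tolist(),round(d['score'],2)) for d in finder.find_in('top','timer_button_top')])
cv2.imwrite('pics/c14.png',np.vstack([a[50:350],cv2.resize(t[90:270,80:416],(560,300),interpolation=cv2.INTER_CUBIC)]))
E
```

```text
[ 0.46868083 -0.14747182  0.38645296] -1.7460844601465508 0.7988929028545011
-0.1225 pred 7371 blue in pred 7107 extra near 139 centre d px [ 0.4 -1.2] poly [506.0, 98.0]
-0.041 pred 7155 blue in pred 6846 extra near 207 centre d px [ 0.6 -1.1] poly [415.0, 99.0]
0.041 pred 7065 blue in pred 6776 extra near 162 centre d px [ 0.8 -0.5] poly [325.0, 99.0]
0.122 pred 7110 blue in pred 6819 extra near 99 centre d px [0.3 0.2] poly [236.0, 99.0]
[([0.669, 0.112, 0.053], 0.86), ([0.691, 0.367, 0.152], 0.69)] [([0.305, -0.444, 0.046], 0.22)]
```

View pics/c14.png

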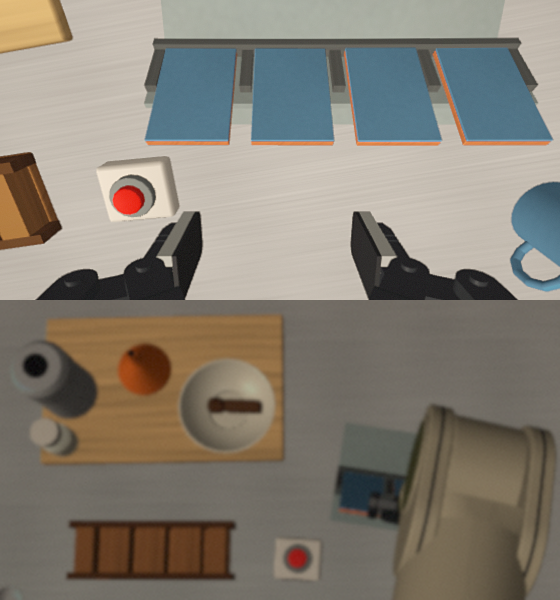

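All four tiles are seated glaze up, the pestle is in the dish at (235,405), and the timer's button is at wrist pixel (128,250). Next I'll triangulate the button.

```bash
python3 - <<'E'
from h import *
import json
np.set_printoptions(precision=4,suppress=True)
def red(im):
    h,s,v=cv2.split(cv2.cvtColor(im,cv2.COLOR_BGR2HSV)); m=(((h<5)|(h>175))&(s>220)&(v>150)).astype(np.uint8)
    n,l,st,c=cv2.connectedComponentsWithStats(m); i=1+st[1:,4].argmax(); print(st[i]); return c[i]
o=manip.get_obs(); A=shot('wrist'); t=shot('top'); s=shot('side')
px={'wrist':red(A),'top':red(t),'side':red(s)}
for z in(.030,.034,.038,.042,.046,.05):
    print(z,*[unproj(n,px[n],z,o)[0,:2] for n in px])
E
```

```text
[114 238  27  26 350]Traceback (most recent call last):
  File "<stdin>", line 8, in <module>
  File "<stdin>", line 6, in red
ValueError: attempt to get argmax of an empty sequence
```

```bash
python3 - <<'E'
from h import *
np.set_printoptions(precision=4,suppress=True)
def red(im):
    b,g,r=[im[...,i].astype(int) for i in range(3)]; m=((r>110)&(r>3*g)&(r>3*b)).astype(np.uint8)
    n,l,st,c=cv2.connectedComponentsWithStats(m); i=1+st[1:,4].argmax(); print(st[i]); return c[i]
o=manip.get_obs()
px={n:red(shot(n)) for n in('wrist','top','side')}
for z in(.030,.034,.038,.042,.046,.05):
    print(z,*[unproj(n,px[n],z,o)[0,:2] for n in px])
E
```

```text
[112 236  32  28 672]
[254 240   9  10  77]
[212 214  11   7  63]
0.03 [0.4247 0.0205] [0.4297 0.0142] [0.4337 0.0309]
0.034 [0.4262 0.0183] [0.4296 0.014 ] [0.432  0.0264]
0.038 [0.4277 0.0161] [0.4294 0.0139] [0.4303 0.0218]
0.042 [0.4291 0.0138] [0.4293 0.0137] [0.4286 0.0172]
0.046 [0.4306 0.0116] [0.4291 0.0135] [0.4269 0.0127]
0.05 [0.4321 0.0093] [0.4289 0.0134] [0.4252 0.0081]
```

```bash
python3 - <<'E'
from h import *
plan((.429,.0137,.37,-1.4),(.429,.0137,.235,-1.4))
E
```

```text
[{"dp": [-17, -38, 4], "spin": -0.087}, {"dp": [-13, -40, 4], "spin": -0.087}, {"dp": [-10, -40, 4], "spin": -0.087}, {"dp": [-6, -41, 5], "spin": -0.086}, {"dp": [0, 0, 45], "spin": -0.0}]
[{"dp": [0, 0, 45], "spin": -0.0}, {"dp": [0, 0, 45], "spin": -0.0}]
end [ 0.4295  0.0134  0.2347 -1.4002]
```

{"fn": "arm_command", "kwargs": {
  "plan": [
    {"dp": [-17, -38, 4], "spin": -0.087},
    {"dp": [-13, -40, 4], "spin": -0.087},
    {"dp": [-10, -40, 4], "spin": -0.087},
    {"dp": [-6, -41, 5], "spin": -0.086},
    {"dp": [0, 0, 0], "spin": 0}
  ],
  "grip": 1
}}

```text
clock: 40.1
position: [0.4283, 0.0181, 0.3691]
ee_rot: [0.996, 0.09, -0.0, -0.001]
ft_force: [-0.4, -0.3, 0.5]
grip_width: 0.001
grasp_force: 0.0
```

{"fn": "arm_command", "kwargs": {
  "plan": [
    {"dp": [0, 0, 40], "spin": 0},
    {"dp": [0, 0, 40], "spin": 0},
    {"dp": [0, 0, 40], "spin": 0},
    {"dp": [0, 0, 10], "spin": 0},
    {"dp": [0, 0, 0], "spin": 0}
  ]
}}

```text
clock: 40.6
position: [0.4293, 0.0131, 0.2392]
ee_rot: [0.996, 0.085, -0.001, 0.001]
ft_force: [0.3, -0.5, 0.6]
grip_width: -0.002
grasp_force: 0.0
```

{"fn": "arm_command", "kwargs": {
  "plan": [
    {"dp": [0, 0, 0], "spin": 0},
    {"dp": [0, 0, 0], "spin": 0}
  ]
}}

```text
clock: 40.8
position: [0.4304, 0.0134, 0.2415]
ee_rot: [0.996, 0.085, 0.001, -0.0]
ft_force: [-0.4, -0.0, -0.1]
grip_width: 0.002
grasp_force: 0.0
```

```bash
python3 - <<'E'
from h import *
o=manip.get_obs(); print(o['position'],yaw(o),o['ft_force'],o['grip_width'])
plan((.429,.0137,.226,-1.4))
E
```

```text
[0.43038718 0.01338089 0.24146941] -1.4004507752657012 [-0.4276309  -0.03106427 -0.08550511] 0.0021583361332342685
[{"dp": [-1, -1, 15], "spin": -0.0}]
end [ 0.4292  0.0142  0.2265 -1.4005]
```

{"fn": "arm_command", "kwargs": {
  "plan": [
    {"dp": [-1, 0, 10], "spin": 0},
    {"dp": [0, 0, 10], "spin": 0},
    {"dp": [0, 0, 2], "spin": 0},
    {"dp": [0, 0, 0], "spin": 0}
  ]
}}

```text
clock: 41.2
position: [0.4285, 0.0133, 0.2174]
ee_rot: [0.996, 0.085, -0.0, -0.0]
ft_force: [0.4, 1.1, 2.2]
grip_width: 0.001
grasp_force: 1.5
```

{"fn": "arm_command", "kwargs": {
  "plan": [
    {"dp": [0, 0, 2], "spin": 0},
    {"dp": [0, 0, 0], "spin": 0}
  ]
}}

```text
clock: 41.4
position: [0.4285, 0.0133, 0.2157]
ee_rot: [0.996, 0.085, -0.0, -0.0]
ft_force: [-1.2, 1.9, 4.5]
grip_width: 0.001
grasp_force: 1.9
```

Contact starts at about 0.218. I'll press on until it bottoms out.

{"fn": "arm_command", "kwargs": {
  "plan": [
    {"dp": [0, 0, 2], "spin": 0},
    {"dp": [0, 0, 2], "spin": 0},
    {"dp": [0, 0, 0], "spin": 0},
    {"dp": [0, 0, 0], "spin": 0}
  ]
}}

```text
clock: 41.8
position: [0.429, 0.013, 0.2144]
ee_rot: [0.996, 0.085, -0.0, -0.001]
ft_force: [-21.5, -2.1, 58.1]
grip_width: 0.0
grasp_force: 29.0
```

{"fn": "arm_command", "kwargs": {
  "plan": [
    {"dp": [0, 0, 1], "spin": 0},
    {"dp": [0, 0, 1], "spin": 0},
    {"dp": [0, 0, 0], "spin": 0},
    {"dp": [0, 0, 0], "spin": 0}
  ]
}}

```text
clock: 42.2
position: [0.4293, 0.0128, 0.2138]
ee_rot: [0.996, 0.085, -0.001, -0.002]
ft_force: [-32.3, -3.2, 88.0]
grip_width: -0.001
grasp_force: 43.5
```

Bottomed out: the force followed the spring up to about 4.5 N and then met the hard stop. I'll retreat.

{"fn": "arm_command", "kwargs": {
  "plan": [
    {"dp": [0, 0, -8], "spin": 0},
    {"dp": [0, 0, -30], "spin": 0},
    {"dp": [0, 0, -45], "spin": 0},
    {"dp": [0, 0, -45], "spin": 0},
    {"dp": [0, 0, -20], "spin": 0}
  ]
}}

```text
clock: 42.7
position: [0.429, 0.0127, 0.3614]
ee_rot: [0.996, 0.085, 0.002, -0.001]
ft_force: [0.5, 1.5, -0.3]
grip_width: 0.001
grasp_force: 0.0
```

{"fn": "arm_command", "kwargs": {
  "plan": [
    {"dp": [0, 0, 0], "spin": 0},
    {"dp": [20, 30, -20], "spin": 0},
    {"dp": [20, 30, 0], "spin": 0},
    {"dp": [0, 30, 0], "spin": 0},
    {"dp": [0, 0, 0], "spin": 0}
  ]
}}

```text
clock: 43.2
position: [0.4832, -0.0726, 0.3765]
ee_rot: [0.997, 0.082, -0.001, 0.001]
ft_force: [0.3, 0.4, 0.2]
grip_width: 0.0
grasp_force: 0.0
```

```bash
python3 - <<'E'
from h import *
o=manip.get_obs(); print(o['clock'],o['position'],o['ft_force'])
tiles_check([-.1225,-.041,.041,.122])
shot('side');print([(np.round(d['position'],3).tolist(),round(d['score'],2)) for d in finder.find_in('side','pestle_center')+finder.find_in('side','dish_in')+finder.find_in('side','timer_button_top')])
E
```

```text
43.2 [ 0.48317997 -0.07262227  0.37650241] [0.34067558 0.40197092 0.1950251 ]
-0.1225 pred 2291 blue in pred 2280 extra near 274 centre d px [ 2.9 -0.7] poly [581.0, 206.0]
-0.041 pred 6299 blue in pred 5898 extra near 350 centre d px [ 0.1 -2.9] poly [505.0, 179.0]
0.041 pred 6747 blue in pred 6381 extra near 229 centre d px [ 0.4 -2.2] poly [427.0, 150.0]
0.122 pred 7375 blue in pred 6979 extra near 171 centre d px [ 0.9 -1.3] poly [346.0, 120.0]
[([0.665, 0.097, 0.049], 0.55), ([0.515, -0.099, 0.08], 0.44), ([0.69, 0.141, 0.041], 0.68), ([0.737, 0.25, 0.044], 0.58)]
```

```bash
python3 -c "
from h import *
print(manip.hand_in())"
```

```text
the job is handed in; nothing more can be done
None
```

I handed the job in at about 43 s: by my checks all four tiles are seated glaze up, the pestle is in the dish, and the button was pressed to its stop and released. I did not confirm afterwards that it sprang back, and the press peaked at 88 N at the wrist (limit 120 N).

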